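# Key-enable a laboratory instrument

### The arm

A 6-joint arm with a two-finger parallel gripper is mounted at the origin on the work surface. World frame = base frame: x ahead of the robot, y to its left, z up, the work surface at z = 0. Lengths are in m, angles in rad, forces in N, time in s.
With the tool pointing down it reaches from about 0.35 to 0.775 m from the base axis. Payload 7.3 kg.
Tool frame: the origin (TCP) lies on the front face of the gripper's body, between the roots of the fingers; the fingertips stand ahead of it and the grasp point (between the pads) lies 47 mm ahead of it (finger_overhang is the z of the fingertips in the tool frame, in m); z points along the fingers, y is the line along which they close (so a half turn about z gives the same grasp; the last joint's range is limited). The gripper opens to 92 mm and grips with 3 to 60 N. Pads are 19 mm wide; open, the fingers measure 130 mm over their backs; the gripper's body (75 mm by 190 mm) begins 47 mm behind the grasp point.
Start: joints at [1.192, 0.342, 1.524, -0, 1.275, -0.146], TCP at [0.121, 0.511, 0.292] pointing down, gripper open.
Joint ranges: [-2.53, 2.53], [-0.77, 2.02], [0.04, 2.7], [-1, 4.14], [0.28, 2.66], [-3.11, 3.11]. Speed limits (rad/s): [2.57, 2.57, 3.14, 3.14, 3.14, 3.14].

### API

Orientations are given as [roll, pitch, yaw] about the fixed x, y, z axes, in that order (R = Rz(yaw) Ry(pitch) Rx(roll)).
In Python, from cell import * gives the robot as it stands. The module is installed in compiled form; this text tells all that it offers.
- The arm moves only by the tool arm_command, never from a script. Its argument "series" is a list of rows, each an object of numbers: "x", "y", "z": the shift along the tool's x, y, z in mm; "rx", "ry", "rz": the turn, a rotation vector about the tool's x, y, z in degrees. A call has 1 to 20 rows; each row is the pose to reach, as a shift and turn from the pose commanded when the call began, along the tool's axes at that moment; what a row does not reach only later rows make up. A row lasts 1/10 s, in which the tool goes at most 50 mm and 8.59 degrees, less where a joint would pass 70% of its speed; a pose out of reach is approached as far as the arm can. A call with a gripper value outside its range is refused whole. "hand" is the finger opening in mm, from 0 to 91.8, set as the call begins (left out, the last holds). The fingers move at their own pace and stop on an object; "squeeze" is the grip in N (left out, the last holds). Time passes only in rows, so rows that repeat a pose let the fingers close. It gives the time, the measured TCP pose, the force, the opening and the grip force at its end, in the units of the state.
- observe(): the state, without advancing time (a new reading comes with each control period).
- read_camera(name): name is "scene" or "top" or "wrist"; returns a dict with "pixels" (400x640x3 uint8, blue, green, red), "K" (3x3 intrinsics, pixels), "rvec" (rotation vector, rad) and "tvec" (3), from world to camera coordinates, as OpenCV has them. Camera axes: x right, y down, z forward; pixel columns grow to the right and rows downward; lengths in m; the calibration is good to about 2 mm. The wrist camera is an equidistant fisheye: a pixel r from the principal point sees the ray r / f radians off the axis. A picture is of the moment at which its call begins. There is no depth.
- hand_in(): hands the job in; it is judged then, once.
Trained networks look in a picture, given as the dict that the camera call returned (one of the last four; its "shot" number tells which), for a name from the list of things; names that differ only in an ending like _2 or _b are one class to them, and where a whole thing is asked for, a point or a joint stands for the part that bears it (a point fixed in the world has none). Each returns a list of dicts, best first, with "confidence" (0 to 1); they miss things now and then, are a little off and sometimes report something else, mostly with a low value. They report only what shows in the picture. A call takes as long as a camera call. They do not tell look-alikes from the thing itself.
- boxes_of(picture, query): "point" ([x, y, z] in m, in world coordinates, good to about 4 mm: the middle of the surface that is visible of it).
- trace(picture, query): "pixels" (400x640 bool, what is visible of it).
- mark_of(picture, query): "point" ([x, y, z] in m, in world coordinates, good to about 4 mm: a listed point, or the origin of a listed thing).
The state is a dict: "time": time; "qpos": joint angles; "qvel": joint speeds; "joint_efforts": joint torques, N m; "tool_pos": TCP position; "tool_rot": TCP orientation; "contact_force": force on the tool from outside, world axes, zero at the start; "torque": the same for the moment, N m; "opening": finger opening in m; "grip_force": force on a finger pad.
Only numpy, scipy, OpenCV 4.12 (cv2) and the standard library are available. Lean on these libraries where they do the work, as an engineer would, in place of code of your own. Each camera call takes 0.05 s, during which the arm holds its last target. There are 200 camera calls.

### The job

Enable the white instrument with its red-handled key: take the red key from the sloping rest, stand it upright in the brass keyhole fully home and let go of it there; then take it afresh, turn it clockwise (seen from above) as far as it goes, to the green mark, and leave it standing in the lock. Leave the blue key in the rest and do not disturb the other things on the bench.

Things in the scene. Friction and masses are not known exactly. Their poses are not given: they have to be found in the camera images.
- red_key: Key with a red T-handle, 140 mm long, 0.13-0.25 kg. Origin: centre of the blade's tip; z runs up the shank to the handle, y along the handle's width, x through its thickness. Steel blade, z 0 to 60 mm: 10 mm thick, 20 wide, the first 6 mm only 7 x 16. Starts in one of the rest's two places, handle end up: z rises 30 degrees above level, x points downwards. Same when turned half round about z.
- red_shank (a point): Middle of the red key's dark shank, on its axis, 86 mm from the tip. The shank spans 60 to 112 mm from the tip, 14 mm thick (x) and 18 mm wide (y). The key's centre of mass is about 93 mm from the tip. Axes as the key's.
- red_handle (a point): Centre of the red handle, 126 mm from the tip: the handle spans 112 to 140 mm from the tip, 14 mm thick (x) and 64 mm wide (y). Axes as the key's.
- blue_key: The same key with a blue handle, in the other place of the rest; not for this lock, to be left there.
- rest: Fixed sloping key rest, base 170 x 190 x 14 mm; origin under its middle, z up. Two places at y = +55 and -55 mm; a key in each slopes up towards +x, its tip at x -75, z 45 mm. It lies on saddles 14 mm wide, 8 to 22 and 96 to 110 mm from its tip, with a stop at the tip and cheeks beside the blade to 20 mm from it; from 25 to 95 mm it is free all round. Top of handle about 125 mm high.
- instrument: Fixed white instrument: deck 100 mm high, x from -102 to +110 mm, y from -90 to +145 mm; origin under the lock's axis, z up. On the deck, at y 70 to 145 mm, a grey head 35 mm higher that carries a white dish. A flat dark ring 116 mm across, 2 mm thick, surrounds the lock, with a red mark at +x (locked) and a green mark at -y (enabled).
- keyhole (a point): Centre of the keyhole's mouth, on top of the turning brass barrel, 100 mm above the bench. z up; the slot is 21.5 mm long along y and 11.5 mm wide along x, 55 mm deep with a flat floor, edges chamfered 2 mm. The frame turns with the barrel; a white pointer lies along +x. The slot takes the key either way round (half turn).
- barrel (a joint): Angle of the lock barrel in rad: 0 locked (pointer at the red mark), grows clockwise seen from above to the stop at 1.57 (pointer at the green mark). It starts between 0 and 0.2. It is stiff, about 0.25 N m, and stays where it is left.
- beaker: Glass beaker, 72 mm across, 95 mm high; a bystander, to be left alone. Origin at the centre of its underside.
- jar: Amber jar with a black cap, 54 mm across, 60 mm high; a bystander, to be left alone. Origin at the centre of its underside.
- dish: White ceramic dish, 56 mm across, 18 mm high, on the instrument's head; a bystander, to be left alone. Origin at the centre of its underside.
- tin: Sample tin with a cardboard label, 68 mm across, 75 mm high; a bystander, to be left alone. Origin at the centre of its underside.
- spatula: Black-handled spatula, 180 mm long, lying on the bench; a bystander, to be left alone. Origin on its length axis, underside.
Not all that is in view belongs to the job. Leave any pink look-alike of the red_key alone.

How it is judged:
On the way, in this order (a step that is already met when the one before it is completed fails the run):
1. the red key stands fully home in the keyhole, let go of, with the barrel still near locked (below 0.5 rad) (z of red_key in the frame of keyhole below -0.05 m and horizontal distance between red_key and keyhole below 0.005 m and angle between red_key's own z axis and vertical below 0.09 rad and contact force between the fingers and red_key below 0.2 N and value of joint barrel below 0.5 rad), for 0.2 s.
2. with the key home, the barrel is turned clockwise to the green mark (above 1.4 rad) (z of red_key in the frame of keyhole below -0.05 m and horizontal distance between red_key and keyhole below 0.005 m and angle between red_key's own z axis and vertical below 0.09 rad and value of joint barrel above 1.4 rad), for 0.2 s.
At the end, for the whole second after the job is handed in: The red key stands upright in the keyhole (within 5 degrees), its tip at least 50 mm below the mouth, let go of and at rest; the barrel is at the green mark (at least 1.4 rad of 1.57); the blue key is where it was in the rest, within 20 mm (all of step 2 and contact force between the fingers and red_key below 0.2 N and linear speed of red_key below 0.02 m/s and distance of blue_key from where it was at the start of the episode below 0.02 m); the robot touches nothing.
It fails at once if the blue key is moved by more than 20 mm (distance of blue_key from where it was at the start of the episode above 0.02 m).
It fails at once if another thing on the bench (beaker, jar, dish, tin or spatula) is moved by more than 30 mm (distance of any of beaker, jar, dish, tin, spatula from where it was at the start of the episode above 0.03 m).
It also fails if it takes over 64 s, if anything falls off the work surface, if the arm or the gripper's body presses on something with over 40 N, if the wrist force passes 120 N, or if a joint passes its speed limit or range.

## Working session

There is one attempt and no reset: what is moved stays moved. The work goes in short steps, Python scripts to look and compute and a tool call to move; the robot and the scene stay as the last step left them, time stands still between calls to the robot, and variables do not carry over. Pictures are saved under pics/ and viewed, at most 12 in all, crops included, and the job is handed in when it is done.

Besides the shell and the picture viewer there is one more tool, called after "Request:" by a JSON object that holds its "name" and its "arguments", one argument or row to a line. arm_command: Moves the arm, as the interface text tells. Its arguments: {"type":"object","properties":{"series":{"type":"array"},"hand":{"type":"number"},"squeeze":{"type":"number"}},"required":["series"]}

```bash
mkdir -p pics
cat > h.py <<'E'
from cell import *
import numpy as np, cv2
from scipy.spatial.transform import Rotation as R
np.set_printoptions(precision=4,suppress=True)
def tool():
    s=observe(); return np.array(s["tool_pos"]),s["tool_rot"]
def Rt(r): 
    r=np.array(r); return R.from_euler('xyz',r) if r.shape==(3,) else R.from_matrix(r)
def plan(p,Rm):
    "shift (mm) and turn (deg) from the present tool pose to (p,Rm), tool axes"
    p0,r0=tool(); r0=Rt(r0)
    return r0.inv().apply(np.array(p)-p0)*1000,(r0.inv()*Rm).as_rotvec(degrees=True)
E
python3 - <<'E'
from h import *
print(observe())
ims=[]
for n in ["scene","top"]:
    p=read_camera(n); cv2.imwrite(f"pics/{n}0.png",p["pixels"])
    for q in ["red_key","red_shank","red_handle","blue_key","rest","keyhole","instrument","barrel","beaker","jar","tin","dish","spatula"]:
        print(n,q,[(np.array(d["point"]).round(4).tolist(),round(d["confidence"],2)) for d in mark_of(p,q)][:3])
E
```

```text
{'time': 0.0, 'qpos': array([ 1.192 ,  0.3428,  1.5251, -0.    ,  1.2754, -0.146 ]), 'qvel': array([-0.0002, -0.0009,  0.0005,  0.0006,  0.0003,  0.0006]), 'joint_efforts': array([  0.0024, -43.1237, -24.4221,   0.0719,   0.056 ,  -0.0001]), 'tool_pos': array([0.121 , 0.5105, 0.2915]), 'tool_rot': array([-3.14  , -0.0002,  2.9088]), 'contact_force': array([-0.4181, -0.0823,  0.6974]), 'torque': array([0.0071, 0.0242, 0.0014]), 'grip_force': 0.0, 'opening': 0.09163711406557318}
scene red_key [([0.5362, 0.2923, 0.0471], 0.7), ([0.3497, 0.2977, 0.0074], 0.53)]
scene red_shank [([0.3186, 0.3783, 0.0043], 0.74), ([0.6171, 0.2827, 0.0875], 0.72)]
scene red_handle [([0.3057, 0.4141, 0.0072], 0.6), ([0.6493, 0.2801, 0.1093], 0.53)]
scene blue_key [([0.5245, 0.1898, 0.0489], 0.49)]
scene rest [([0.6033, 0.2293, 0.0007], 0.64)]
scene keyhole [([0.5441, -0.2338, 0.0991], 0.49)]
scene instrument [([0.5446, -0.2303, 0.0009], 0.8)]Traceback (most recent call last):
  File "<stdin>", line 7, in <module>
ValueError: it knows: beaker, blue_key, dish, instrument, jar, keyhole, red_handle, red_key, red_shank, rest, spatula, tin
```

View pics/scene0.png

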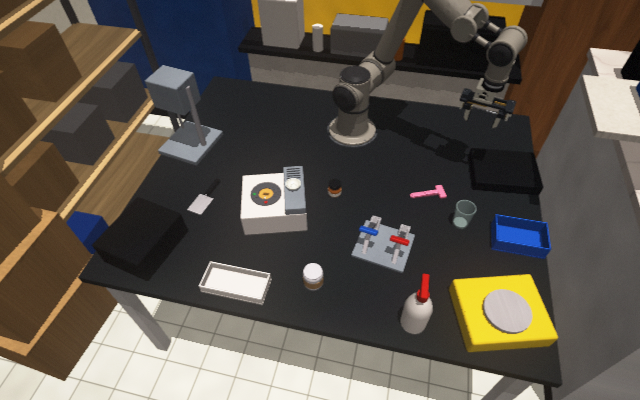

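Run:
```python
from h import *
p=read_camera("top"); cv2.imwrite(f"pics/top0.png",p["pixels"])
for q in ["red_key","red_shank","red_handle","blue_key","rest","keyhole","instrument","beaker","jar","tin","dish","spatula"]:
        print(q,[(np.array(d["point"]).round(4).tolist(),round(d["confidence"],2)) for d in mark_of(p,q)][:3])
def px(P): return cv2.projectPoints(np.array([P],float),p["rvec"],p["tvec"],p["K"],None)[0].ravel().round(0)
print(px([.617,.283,.0875]),px([.3186,.378,.004]),px([.5441,-.2338,.1]), p["K"][0,0])
```

```text
red_key [([0.5396, 0.2953, 0.0449], 0.86), ([0.3533, 0.2986, 0.0099], 0.78)]
red_shank [([0.3213, 0.3759, 0.0064], 0.91), ([0.6126, 0.2857, 0.0886], 0.83), ([0.543, 0.2978, 0.0456], 0.65)]
red_handle [([0.3038, 0.4138, 0.0071], 0.83), ([0.648, 0.2774, 0.1105], 0.69), ([0.5407, -0.2294, 0.0012], 0.47)]
blue_key [([0.6032, 0.2263, -0.0024], 0.75), ([0.5259, 0.1884, 0.046], 0.59), ([0.6092, 0.2873, 0.0847], 0.58)]
rest [([0.6043, 0.2304, -0.0027], 0.81), ([0.6501, 0.2776, 0.1113], 0.19)]
keyhole [([0.541, -0.2327, 0.0998], 0.5)]
instrument [([0.539, -0.2325, -0.0004], 0.9), ([0.5273, -0.5025, -0.0038], 0.65)]
beaker [([0.4407, 0.4988, 0.0016], 0.82)]
jar [([0.3955, -0.0023, -0.0006], 0.8)]
tin [([0.8089, 0.0134, -0.0036], 0.71), ([0.5112, -0.129, 0.1356], 0.44)]
dish [([0.514, -0.1274, 0.1364], 0.92), ([0.6491, 0.2779, 0.1138], 0.62)]
spatula [([0.5285, -0.499, -0.0019], 0.56)]
[211. 176.] [181. 279.] [395. 206.] 421.5870106194789
```

View pics/top0.png

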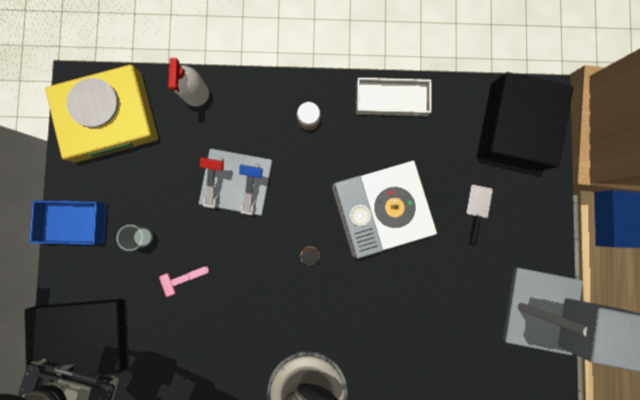

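Scene: the red-handled key lies in the rest's left place (scene ~(400,240); top handle (211,163)). The pink look-alike lies flat on the bench (scene (430,192), top (183,280)). The blue key is at top (251,171), and the instrument's lock is at top (395,206). The key in the rest is saturated red, slopes at 30° and has a handle height of about 0.11, so it is the one meant. I'll confirm that in a crop and measure the yaws.

Run:
```python
from h import *
print("overhang",finger_overhang)
p=read_camera("top"); im=p["pixels"]
a=cv2.resize(im[140:300,150:290],None,fx=3.2,fy=3.2,interpolation=cv2.INTER_CUBIC)
b=cv2.resize(im[150:262,325:445],None,fx=2.9,fy=2.9,interpolation=cv2.INTER_CUBIC)
c=np.zeros((max(a.shape[0],b.shape[0]),a.shape[1]+b.shape[1],3),np.uint8);c[:a.shape[0],:a.shape[1]]=a;c[:b.shape[0],a.shape[1]:]=b
cv2.imwrite("pics/crop1.png",c); print(a.shape,b.shape)
Rm=cv2.Rodrigues(p["rvec"])[0]; C=-Rm.T@np.ravel(p["tvec"])
def back(uv,z):
    d=Rm.T@np.linalg.inv(p["K"])@np.array([*uv,1.]); return C+d*(z-C[2])/d[2]
hsv=cv2.cvtColor(im,cv2.COLOR_BGR2HSV).astype(int)
H,S,V=hsv[...,0],hsv[...,1],hsv[...,2]
yy,xx=np.mgrid[:400,:640]; near=np.hypot(xx-395,yy-206)<26
for n,m,z in [("brass",near&(H>8)&(H<32)&(S>100)&(V>90),.1),("red",near&((H<8)|(H>172))&(S>120)&(V>60),.102),("green",near&(H>40)&(H<85)&(S>90),.102)]:
    print(n,m.sum(),back([xx[m].mean(),yy[m].mean()],z))
ring=near&(V<90)
cs,_=cv2.findContours((near&((V<110)|(S>90))).astype(np.uint8),cv2.RETR_EXTERNAL,cv2.CHAIN_APPROX_NONE)
e=cv2.fitEllipse(max(cs,key=len)); print(e, back(e[0],.102))
t=trace(p,"instrument"); cs,_=cv2.findContours(t[0]["pixels"].astype(np.uint8),cv2.RETR_EXTERNAL,cv2.CHAIN_APPROX_NONE); print(cv2.minAreaRect(max(cs,key=len)))
for nm,lo,hi in [("redh",None,None),("blueh",100,130)]:
    reg=(yy>140)&(yy<190)&(xx>190)&(xx<275)
    m=reg&(S>130)&(V>70)&(((H<8)|(H>172)) if lo is None else ((H>lo)&(H<hi)))
    r=cv2.minAreaRect(np.argwhere(m)[:,::-1].astype(np.float32)); print(nm,m.sum(),r,back([xx[m].mean(),yy[m].mean()],.112))
```

```text
overhang 0.0655
(512, 448, 3) (325, 348, 3)
brass 299 [ 0.5398 -0.2328  0.1   ]
red 15 [ 0.5815 -0.2199  0.102 ]
green 14 [ 0.5539 -0.2734  0.102 ]
((394.68646240234375, 207.19296264648438), (37.6817512512207, 38.12808609008789), 122.23492431640625) [ 0.54   -0.2327  0.102 ]
((383.1999816894531, 208.39999389648438), (79.84431457519531, 87.49055480957031), 72.89727020263672)
redh 238 ((210.6461639404297, 163.3307647705078), (23.938703536987305, 11.163125038146973), 7.125016689300537) [0.6478 0.2793 0.112 ]
blueh 199 ((250.29364013671875, 171.16946411132812), (22.070735931396484, 9.268549919128418), 10.007980346679688) [0.6302 0.1683 0.112 ]
```

View pics/crop1.png

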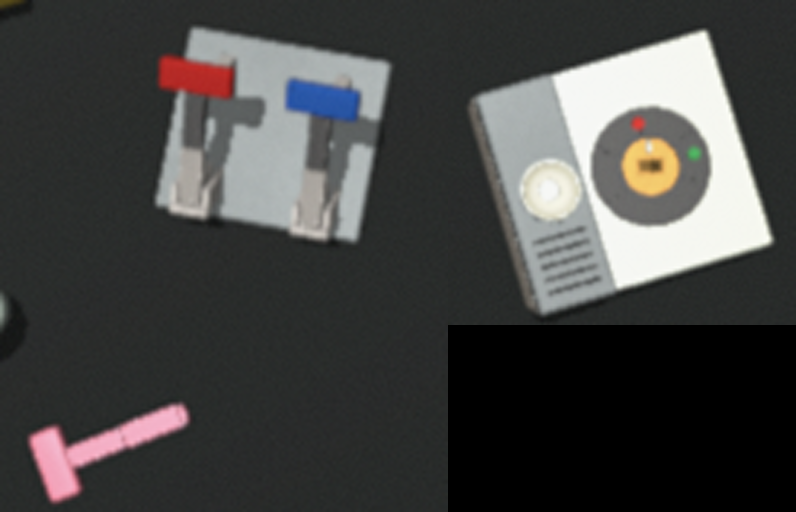

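The left crop shows the red T-handle key in the rest's left place, with its handle at crop (195,77), next to the blue one; the pink one lies flat. That confirms the target. On the right, the red mark is at (638,123), the green mark at (694,153) and the pointer at about (649,146). The instrument's yaw is about +17° and the rest's about -8.5°.

```bash
cat >> h.py <<'E'
def Rtool(yaw,b):
    "tool y along (-sin,cos) of yaw; z turned b deg below level, heading yaw"
    w=np.radians(yaw);b=np.radians(b)
    y=np.array([-np.sin(w),np.cos(w),0]); z=np.array([np.cos(w)*np.cos(b),np.sin(w)*np.cos(b),-np.sin(b)])
    return R.from_matrix(np.c_[np.cross(y,z),y,z])
def go(g,yaw,b,back=0):
    "plan so that grasp point is g (backed off along tool z)"
    Rm=Rtool(yaw,b); return plan(np.array(g)-Rm.apply([0,0,.047+back]),Rm)
E
python3 - <<'E'
from h import *
print(go([.648,.279,.109],-8.5,100,.10))
E
```

```text
(array([-591.6119, -101.8639,   38.4526]), array([ 0.4272,  9.9937, -4.8278]))
```

Request:
{"name": "arm_command", "arguments": {
  "series": [
    {"x":-591.6,"y":-101.9,"z":38.5,"rx":0.4,"ry":10,"rz":-4.8},
    {"x":-591.6,"y":-101.9,"z":38.5,"rx":0.4,"ry":10,"rz":-4.8},
    {"x":-591.6,"y":-101.9,"z":38.5,"rx":0.4,"ry":10,"rz":-4.8},
    {"x":-591.6,"y":-101.9,"z":38.5,"rx":0.4,"ry":10,"rz":-4.8},
    {"x":-591.6,"y":-101.9,"z":38.5,"rx":0.4,"ry":10,"rz":-4.8},
    {"x":-591.6,"y":-101.9,"z":38.5,"rx":0.4,"ry":10,"rz":-4.8},
    {"x":-591.6,"y":-101.9,"z":38.5,"rx":0.4,"ry":10,"rz":-4.8},
    {"x":-591.6,"y":-101.9,"z":38.5,"rx":0.4,"ry":10,"rz":-4.8},
    {"x":-591.6,"y":-101.9,"z":38.5,"rx":0.4,"ry":10,"rz":-4.8},
    {"x":-591.6,"y":-101.9,"z":38.5,"rx":0.4,"ry":10,"rz":-4.8},
    {"x":-591.6,"y":-101.9,"z":38.5,"rx":0.4,"ry":10,"rz":-4.8},
    {"x":-591.6,"y":-101.9,"z":38.5,"rx":0.4,"ry":10,"rz":-4.8},
    {"x":-591.6,"y":-101.9,"z":38.5,"rx":0.4,"ry":10,"rz":-4.8},
    {"x":-591.6,"y":-101.9,"z":38.5,"rx":0.4,"ry":10,"rz":-4.8},
    {"x":-591.6,"y":-101.9,"z":38.5,"rx":0.4,"ry":10,"rz":-4.8},
    {"x":-591.6,"y":-101.9,"z":38.5,"rx":0.4,"ry":10,"rz":-4.8}
  ]
}}

```text
time: 2.75
tool_pos: [0.6722, 0.2763, 0.2546]
tool_rot: [3.141, -0.174, 2.994]
contact_force: [0.2, 1.2, 0.7]
opening: 0.0919
grip_force: 0.0
```

```bash
cat >> h.py <<'E'
def wproj(p,P):
    Rm=cv2.Rodrigues(p["rvec"])[0]; c=(Rm@np.atleast_2d(P).T).T+np.ravel(p["tvec"])
    return cv2.fisheye.projectPoints(c.reshape(-1,1,3).astype(float),np.zeros(3),np.zeros(3),p["K"],np.zeros(4))[0].reshape(-1,2)
def wback(p,uv,z):
    Rm=cv2.Rodrigues(p["rvec"])[0]; C=-Rm.T@np.ravel(p["tvec"]); K=p["K"]
    q=(np.atleast_2d(uv)-K[:2,2])/[K[0,0],K[1,1]]; r=np.linalg.norm(q,axis=1,keepdims=True)
    d=np.c_[q/r*np.sin(r),np.cos(r)]@Rm
    return C+d*((z-C[2])/d[:,2])[:,None]
E
python3 - <<'E'
from h import *
s=observe(); print(s["time"],s["qpos"],s["tool_pos"],s["tool_rot"])
print(go([.648,.279,.109],-8.5,100,.0))
p=read_camera("wrist"); cv2.imwrite("pics/w1.png",p["pixels"])
for q in ["red_handle","red_shank","red_key","blue_key"]:
    print(q,[(np.array(d["point"]),round(d["confidence"],2)) for d in mark_of(p,q)][:3])
print(wproj(p,[[.648,.279,.109],[.54,.295,.045]]))
E
```

```text
2.75 [ 0.2604  0.8549  0.7299  0.0704  1.7163 -1.1586] [0.6722 0.2763 0.2546] [ 3.1407 -0.1743  2.9945]
(array([ -1.2678,  -1.0227, 100.5759]), array([0.0404, 0.0138, 0.0693]))
red_handle [(array([0.6473, 0.276 , 0.1076]), 0.7)]
red_shank [(array([0.6125, 0.2848, 0.0916]), 0.98)]
red_key [(array([0.5407, 0.2961, 0.043 ]), 0.86)]
blue_key [(array([0.5259, 0.1869, 0.0426]), 0.94)]
[[314.274  204.5366]
 [314.4794  88.7787]]
```

View pics/w1.png

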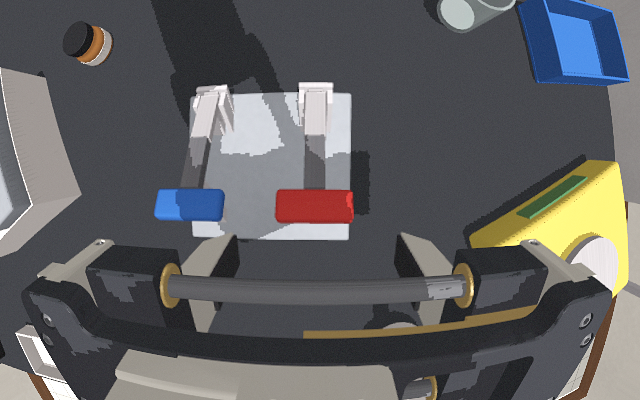

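The wrist picture shows the red handle at (314,205), where my estimate projects, so I'm descending and gripping.

Request:
{"name": "arm_command", "arguments": {
  "series": [
    {"x":-1,"y":-1,"z":45},
    {"x":-1,"y":-1,"z":80},
    {"x":-1,"y":-1,"z":100.5},
    {"x":-1,"y":-1,"z":100.5},
    {"x":-1,"y":-1,"z":100.5}
  ]
}}

```text
invalid input
```

Request:
{"name": "arm_command", "arguments": {
  "series": [
    {"x":0},
    {"x":0},
    {"x":0},
    {"x":0},
    {"x":0},
    {"x":0},
    {"x":0},
    {"x":0}
  ],
  "hand": 50,
  "squeeze": 50
}}

```text
invalid input
```

Run:
```python
from h import *
s=observe(); print(s["tool_pos"],s["contact_force"],s["opening"],s["grip_force"])
# lift perpendicular to the key (30 deg slope, yaw -8.5) by 90 mm
w=np.radians(-8.5); n=np.array([-np.cos(w)*.5,-np.sin(w)*.5,.866])
print(Rt(s["tool_rot"]).inv().apply(n)*90)
```

```text
[0.6727 0.2759 0.2545] [ 0.1695 -0.5748 -0.2727] 0.0915627465737058 0.0
[ 57.8037   0.0851 -68.9809]
```

Request:
{"name": "arm_command", "arguments": {
  "series": [
    {"x":-1,"y":-1,"z":45,"rx":0,"ry":0,"rz":0},
    {"x":-1,"y":-1,"z":80,"rx":0,"ry":0,"rz":0},
    {"x":-1,"y":-1,"z":100.5,"rx":0,"ry":0,"rz":0},
    {"x":-1,"y":-1,"z":100.5,"rx":0,"ry":0,"rz":0},
    {"x":-1,"y":-1,"z":100.5,"rx":0,"ry":0,"rz":0}
  ]
}}

```text
time: 3.5
tool_pos: [0.6571, 0.277, 0.1555]
tool_rot: [3.141, -0.174, 2.993]
contact_force: [0.4, -0.7, 0.3]
opening: 0.0917
grip_force: 0.0
```

Request:
{"name": "arm_command", "arguments": {
  "series": [
    {"x":0,"y":0,"z":0,"rx":0,"ry":0,"rz":0},
    {"x":0,"y":0,"z":0,"rx":0,"ry":0,"rz":0},
    {"x":0,"y":0,"z":0,"rx":0,"ry":0,"rz":0},
    {"x":0,"y":0,"z":0,"rx":0,"ry":0,"rz":0},
    {"x":0,"y":0,"z":0,"rx":0,"ry":0,"rz":0},
    {"x":0,"y":0,"z":0,"rx":0,"ry":0,"rz":0},
    {"x":0,"y":0,"z":0,"rx":0,"ry":0,"rz":0}
  ],
  "hand": 50,
  "squeeze": 50
}}

```text
time: 4.2
tool_pos: [0.657, 0.2767, 0.1552]
tool_rot: [3.141, -0.174, 2.993]
contact_force: [0.3, -0.7, 3.4]
opening: 0.0634
grip_force: 50.0
```

Request:
{"name": "arm_command", "arguments": {
  "series": [
    {"x":14,"y":0,"z":-17,"rx":0,"ry":0,"rz":0},
    {"x":35,"y":0,"z":-42,"rx":0,"ry":0,"rz":0},
    {"x":58,"y":0,"z":-69,"rx":0,"ry":0,"rz":0},
    {"x":68,"y":0,"z":-119,"rx":0,"ry":0,"rz":0},
    {"x":80,"y":0,"z":-165,"rx":0,"ry":0,"rz":0},
    {"x":80,"y":0,"z":-165,"rx":0,"ry":0,"rz":0}
  ]
}}

```text
time: 4.8
tool_pos: [0.608, 0.2848, 0.3391]
tool_rot: [3.135, -0.163, 2.994]
contact_force: [0.5, 0.6, -0.9]
opening: 0.0638
grip_force: 50.0
```

Run:
```python
from h import *
s=observe(); print(s["qpos"],s["tool_pos"],s["contact_force"],s["torque"],s["opening"])
# grasp offset: handle centre in tool coords estimated at grasp; waypoint above instrument
print(go([.54,-.2328,.171+.17],5,40))
```

```text
[ 0.2955  0.6828  0.8375  0.0767  1.7653 -1.1183] [0.608  0.2848 0.3391] [ 0.5122  0.6458 -0.9194] [-0.0208 -0.2243  0.0408] 0.06383782872284052
(array([  31.2671, -530.1408,  -30.8135]), array([ -4.5478, -58.9955, -13.3587]))
```

Request:
{"name": "arm_command", "arguments": {
  "series": [
    {"x":31.3,"y":-530.1,"z":-30.8,"rx":-4.5,"ry":-59,"rz":-13.4},
    {"x":31.3,"y":-530.1,"z":-30.8,"rx":-4.5,"ry":-59,"rz":-13.4},
    {"x":31.3,"y":-530.1,"z":-30.8,"rx":-4.5,"ry":-59,"rz":-13.4},
    {"x":31.3,"y":-530.1,"z":-30.8,"rx":-4.5,"ry":-59,"rz":-13.4},
    {"x":31.3,"y":-530.1,"z":-30.8,"rx":-4.5,"ry":-59,"rz":-13.4},
    {"x":31.3,"y":-530.1,"z":-30.8,"rx":-4.5,"ry":-59,"rz":-13.4},
    {"x":31.3,"y":-530.1,"z":-30.8,"rx":-4.5,"ry":-59,"rz":-13.4},
    {"x":31.3,"y":-530.1,"z":-30.8,"rx":-4.5,"ry":-59,"rz":-13.4},
    {"x":31.3,"y":-530.1,"z":-30.8,"rx":-4.5,"ry":-59,"rz":-13.4},
    {"x":31.3,"y":-530.1,"z":-30.8,"rx":-4.5,"ry":-59,"rz":-13.4},
    {"x":31.3,"y":-530.1,"z":-30.8,"rx":-4.5,"ry":-59,"rz":-13.4},
    {"x":31.3,"y":-530.1,"z":-30.8,"rx":-4.5,"ry":-59,"rz":-13.4},
    {"x":31.3,"y":-530.1,"z":-30.8,"rx":-4.5,"ry":-59,"rz":-13.4},
    {"x":31.3,"y":-530.1,"z":-30.8,"rx":-4.5,"ry":-59,"rz":-13.4},
    {"x":31.3,"y":-530.1,"z":-30.8,"rx":-4.5,"ry":-59,"rz":-13.4}
  ]
}}

```text
time: 6.3
tool_pos: [0.5027, -0.2373, 0.365]
tool_rot: [-3.139, 0.858, -3.055]
contact_force: [0.2, 0.2, -1.9]
opening: 0.0637
grip_force: 50.0
```

Run:
```python
from h import *
s=observe(); print(s["time"],s["qpos"],s["tool_pos"],s["tool_rot"],s["opening"],go([.54,-.2328,.341],5,40))
p=read_camera("wrist"); t=read_camera("top"); sc=read_camera("scene")
im=p["pixels"]
def crop(P,c,h=55,w=80,f=2.5):
    u,v=c; return cv2.resize(P["pixels"][max(0,v-h):v+h,max(0,u-w):u+w],(400,275),interpolation=cv2.INTER_CUBIC)
def px(P,X): return cv2.projectPoints(np.array([X],float),P["rvec"],P["tvec"],P["K"],None)[0].ravel().astype(int)
u=px(sc,[.54,-.233,.2])
out=np.zeros((600,800,3),np.uint8); out[:400,:640]=im; out[325:,400:]=crop(sc,u)
out[400:,:400]=crop(t,[395,206])[40:240]
cv2.imwrite("pics/w2.png",out)
for n,P in [("w",p),("t",t),("s",sc)]:
  for q in ["red_handle","red_shank","red_key","keyhole"]:
    print(n,q,[(np.array(d["point"]),round(d["confidence"],2)) for d in mark_of(P,q)][:2])
print(wproj(p,[[.54,-.2328,.1]]))
```

```text
6.3 [-0.8724  0.1297  1.853   0.9683  0.8472 -3.0862] [ 0.5027 -0.2373  0.365 ] [-3.1387  0.8576 -3.0549] 0.06366198292944006 (array([-5.7193,  1.2716, -2.8635]), array([-0.1915, -0.8626, -0.0206]))
w red_handle [(array([ 0.5377, -0.2366,  0.3299]), 0.57)]
w red_shank [(array([ 0.5394, -0.235 ,  0.2962]), 0.94), (array([ 0.5412, -0.2308,  0.101 ]), 0.45)]
w red_key [(array([ 0.5364, -0.2347,  0.2053]), 0.56)]
w keyhole [(array([ 0.541 , -0.2308,  0.0995]), 0.61)]
t red_handle [(array([ 0.54  , -0.2344,  0.3398]), 0.67), (array([0.3073, 0.4161, 0.0028]), 0.58)]
t red_shank [(array([0.3183, 0.3756, 0.0063]), 0.91), (array([ 0.5355, -0.2278,  0.2948]), 0.76)]
t red_key [(array([0.3519, 0.2988, 0.0119]), 0.9), (array([ 0.5387, -0.2316,  0.2082]), 0.54)]
t keyhole [(array([ 0.5403, -0.2344,  0.1007]), 0.44)]
s red_handle [(array([ 0.5399, -0.2293,  0.3337]), 0.81)]
s red_shank [(array([ 0.5441, -0.2321,  0.2942]), 0.54), (array([0.318 , 0.3813, 0.0054]), 0.53)]
s red_key [(array([0.3491, 0.3004, 0.0087]), 0.8), (array([ 0.5342, -0.2324,  0.2113]), 0.71)]
s keyhole [(array([ 0.5437, -0.2353,  0.1016]), 0.63)]
[[317.8979   5.0142]]
```

View pics/w2.png

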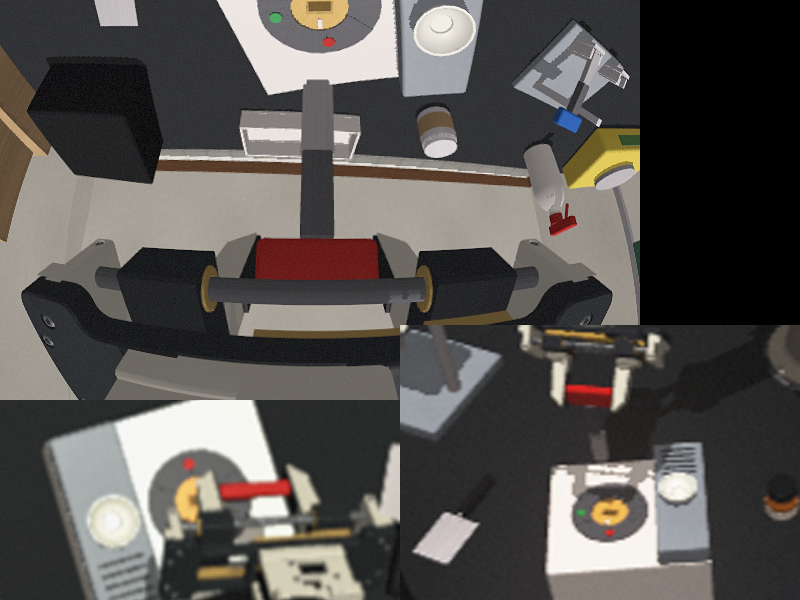

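The wrist view shows the key hanging almost upright, with its tip at about (317,82). The slot is at (320,6), the pointer at (320,24), the red mark at (328,42) and the green at (276,18). Next I'll fit the key's pose in the hand and the slot's yaw.

```bash
cat >> h.py <<'E'
from scipy.optimize import minimize
BOX=[(0,6,8,3.5),(6,60,10,5),(60,112,9,7)]  # z0,z1,half y,half x ; handle hidden partly by fingers
def keypts(o,Rk):
    out=[]
    for z0,z1,hy,hx in BOX:
        c=np.array([[sx*hx,sy*hy,z] for z in (z0,z1) for sx in(-1,1) for sy in (-1,1)])/1000
        out.append(Rk.apply(c)+o)
    return out
def keymask(p,o,Rk):
    m=np.zeros((400,640),np.uint8)
    for c in keypts(o,Rk): cv2.fillConvexPoly(m,cv2.convexHull((wproj(p,c)*16).astype(np.int32)),1,cv2.LINE_8,4)
    return m.astype(bool)
def fitkey(p,mask,x0):
    "x: handle-centre shift (mm, tool x,z), tilt off upright about tool y, about tool x.. returns world origin and axis"
    t,r=tool(); Rt0=Rt(r)
    z=Rt0.as_matrix()[:,2]; yaw=np.degrees(np.arctan2(z[1],z[0])); 
    Rk0=R.from_euler('z',yaw,degrees=True)
    def pose(x):
        Rk=Rk0*R.from_euler('yx',[x[2],x[3]],degrees=True)
        return t+Rt0.apply([x[0]/1000,x[4]/1000,.047+x[1]/1000])-Rk.apply([0,0,.126]),Rk
    def cost(x):
        m=keymask(p,*pose(x)); return 1-(m&mask).sum()/(m|mask).sum()+1e-4*(x[0]**2+x[1]**2+x[4]**2)
    s=minimize(cost,x0,method="Nelder-Mead",options=dict(initial_simplex=np.array([x0]+[np.array(x0)+d for d in np.diag([3,3,3,2,2])]),maxiter=400))
    return s.x,s.fun,*pose(s.x)
E
python3 - <<'E'
from h import *
s=observe(); print(s["tool_pos"],s["tool_rot"],go([.54,-.2328,.341],5,40))
p=read_camera("wrist"); im=p["pixels"]
tr=trace(p,"red_key")[0]["pixels"]; red=(im[...,2]>2.0*im[...,1].astype(float)+20)
ys,xs=np.where(tr); print(xs.min(),xs.max(),ys.min(),ys.max())
m=tr&~red; m[240:]=0
x,f,o,Rk=fitkey(p,m,[0,0,0,0,0]); print("fit",x,f,o,Rk.as_matrix()[:,2],Rk.as_matrix()[:,1])
hsv=cv2.cvtColor(im,cv2.COLOR_BGR2HSV).astype(int);H,S,V=hsv[...,0],hsv[...,1],hsv[...,2]
yy,xx=np.mgrid[:400,:640];near=(yy<55)&(xx>245)&(xx<395)
def cen(m): return wback(p,[[xx[m].mean(),yy[m].mean()]],.102)[0]
brass=near&(H>8)&(H<32)&(S>90)&(V>120)
r=cen(near&((H<8)|(H>172))&(S>130)&(xx>310)); g=cen(near&(H>40)&(H<85)&(S>90)&(xx<300))
wh=near&(S<50)&(V>170)&(abs(xx-320)<14)&(yy>14)&(yy<34); pt=cen(wh); print(r,g,pt,wh.sum())
print(im[0:14:2,296:346:4].mean(2).astype(int))
E
```

```text
[ 0.5034 -0.2364  0.3666] [-3.1354  0.8597 -3.0498] (array([-4.0016,  0.3421, -2.4927]), array([-0.1584, -0.7398,  0.1699]))
255 378 78 280
fit [ 1.0856  3.1156 -1.02    0.2205  0.2681] 0.03622278810650266 [ 0.5427 -0.2324  0.207 ] [-0.0174 -0.0053  0.9998] [-0.0833  0.9965  0.0038]
[ 0.5839 -0.2182  0.102 ] [ 0.5557 -0.2727  0.102 ] [ 0.5606 -0.2293  0.102 ] 42
[[176 178 177  83  92  92  90  86  88 156 177 179 176]
 [172 179 176  92  90  85  90  93  90 113 174 178 176]
 [176 179 179  90  92  94  90  89  91 164 177 174 175]
 [177 175 178 102  87  91  89  88  87 161 178 177 177]
 [178 176 176 101  86  86 100  98  98 163 174 175 178]
 [178 179 170 155 159 115 155 154 154 166 175 176 181]
 [174 176 178 171 176 174 177 177 175 176 174 178 174]]
```

```bash
cat >> h.py <<'E'
def movekey(o,Rk,o2,Rk2):
    t,r=tool(); r=Rt(r); D=Rk2*Rk.inv()
    return plan(np.array(o2)+D.apply(t-np.array(o)),D*r)
def Rkey(zx,zy,yaw):
    w=np.radians(yaw); z=np.array([zx,zy,np.sqrt(1-zx*zx-zy*zy)]); y=np.array([-np.sin(w),np.cos(w),0]); y-=z*(y@z); y/=np.linalg.norm(y)
    return R.from_matrix(np.c_[np.cross(y,z),y,z])
E
python3 - <<'E'
from h import *
print(observe()["qpos"])
print(movekey([.5427,-.2324,.207],Rkey(-.0174,-.003,4.8),[.5425,-.2313,.120],Rkey(0,0,6.2)))
E
```

```text
[-0.8704  0.1282  1.8515  0.9688  0.8477 -3.0865]
(array([63.624 ,  0.7999, 58.4097]), array([-0.9998,  1.0015, -0.9893]))
```

Request:
{"name": "arm_command", "arguments": {
  "series": [
    {"x":21,"y":0.8,"z":19,"rx":-1,"ry":1,"rz":-1},
    {"x":42,"y":0.8,"z":39,"rx":-1,"ry":1,"rz":-1},
    {"x":63.6,"y":0.8,"z":58.4,"rx":-1,"ry":1,"rz":-1},
    {"x":63.6,"y":0.8,"z":58.4,"rx":-1,"ry":1,"rz":-1},
    {"x":63.6,"y":0.8,"z":58.4,"rx":-1,"ry":1,"rz":-1},
    {"x":63.6,"y":0.8,"z":58.4,"rx":-1,"ry":1,"rz":-1}
  ]
}}

```text
time: 7.75
tool_pos: [0.5228, -0.2297, 0.3101]
tool_rot: [3.133, 0.794, -3.055]
contact_force: [-0.1, -0.6, -1.1]
opening: 0.0634
grip_force: 50.0
```

```bash
cat > look.py <<'E'
from h import *
import sys
s=observe(); print(s["time"],s["qpos"],s["tool_pos"],s["tool_rot"],s["contact_force"])
p=read_camera("wrist"); im=p["pixels"]
tr=trace(p,"red_key")[0]["pixels"]; red=(im[...,2]>2.0*im[...,1].astype(float)+20)
m=tr&~red; m[240:]=0
x,f,o,Rk=fitkey(p,m,[1,3,-1,0,0]); print("fit",x,f,o,Rk.as_matrix()[:,2],"yaw",np.degrees(np.arctan2(-Rk.as_matrix()[0,1],Rk.as_matrix()[1,1])))
hsv=cv2.cvtColor(im,cv2.COLOR_BGR2HSV).astype(int);H,S,V=hsv[...,0],hsv[...,1],hsv[...,2]
yy,xx=np.mgrid[:400,:640]
c=wproj(p,[[.542,-.232,.102]])[0]; near=np.hypot((xx-c[0])*.8,yy-c[1])<75
near&=~cv2.dilate(tr.astype(np.uint8),np.ones((5,5))).astype(bool)
def cen(m): 
    n,l,st,ce=cv2.connectedComponentsWithStats(m.astype(np.uint8)); k=1+np.argmax(st[1:,4]); return wback(p,[ce[k]],.102)[0],st[k,4]
r=cen(near&((H<8)|(H>172))&(S>130)); g=cen(near&(H>40)&(H<85)&(S>90)); print(r,g)
d=(r[0]-g[0])[:2]; a=np.arctan2(d[1],d[0])-np.pi/4; Rr=np.linalg.norm(d)/np.sqrt(2); C=r[0][:2]-Rr*np.array([np.cos(a),np.sin(a)]); print("R",Rr,"yaw",np.degrees(a),"C",C)
for q in ["keyhole"]: print([(np.array(d["point"]),d["confidence"]) for d in mark_of(p,q)])
w=im[0:250,200:450].copy(); cv2.imwrite(sys.argv[1],cv2.resize(w,(600,600),interpolation=cv2.INTER_CUBIC))
E
python3 look.py pics/w3.png
```

```text
7.75 [-0.8057  0.2203  1.873   0.9665  0.7497 -3.1045] [ 0.5228 -0.2297  0.3101] [ 3.1327  0.7942 -3.0553] [-0.0945 -0.6274 -1.0877]
fit [1.8268 2.4958 2.0648 0.994  0.1391] 0.04394499729048615 [ 0.5518 -0.2244  0.1483] [ 0.0376 -0.0137  0.9992] yaw 5.63655717551093
(array([ 0.5818, -0.2184,  0.102 ]), np.int32(74)) (array([ 0.5557, -0.2728,  0.102 ]), np.int32(142))
R 0.04271604034171353 yaw 19.350094853805192 C [ 0.5415 -0.2325]
[(array([ 0.5424, -0.2328,  0.1022]), 0.81)]
```

View pics/w3.png

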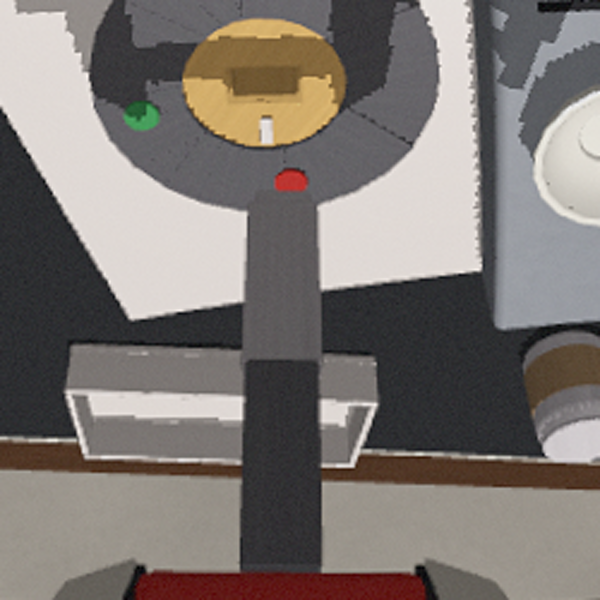

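The wrist stopped short because joint 6 is at its limit (-3.10), so the tip is still at z≈0.148. The fix is to put the key back in the rest and regrasp it with the hand half turned, which puts joint 6 near 0 at the lock. There is ample time for this.

Run:
```python
from h import *
g=Rtool(-8.5,102)
# handle centre in tool frame from fit: (1.5,0,.050)
off=np.array([.0015,0,.0498])
w=np.radians(-8.5); k=np.array([np.cos(w)*.866,np.sin(w)*.866,.5]); n=np.array([-np.cos(w)*.5,-np.sin(w)*.5,.866])
# handle centre at rest, by where it was taken
h=np.array([.657,.2767,.1552])+Rtool(-8.5,100).apply(off); print("handle at rest",h)
print(plan(h+n*.09+[0,0,.1]-g.apply(off),g))
print("then in tool axes:", g.inv().apply(-n*.09-np.array([0,0,.1]))*1000, g.inv().apply(-n*.09)*1000,g.inv().apply(n)*1000)
```

```text
handle at rest [0.647  0.2782 0.1064]
(array([-111.0259,  502.2583,   84.9333]), array([ 4.496 , 57.1681, 13.6679]))
then in tool axes: [-81.0124   0.     164.6956] [-60.2213   0.      66.8808] [ 669.1253   -0.     -743.12  ]
```

Request:
{"name": "arm_command", "arguments": {
  "series": [
    {"x":-30,"y":0,"z":-28,"rx":0,"ry":0,"rz":0},
    {"x":-60,"y":0,"z":-56,"rx":0,"ry":0,"rz":0},
    {"x":-111,"y":502.3,"z":84.9,"rx":4.5,"ry":57.2,"rz":13.7},
    {"x":-111,"y":502.3,"z":84.9,"rx":4.5,"ry":57.2,"rz":13.7},
    {"x":-111,"y":502.3,"z":84.9,"rx":4.5,"ry":57.2,"rz":13.7},
    {"x":-111,"y":502.3,"z":84.9,"rx":4.5,"ry":57.2,"rz":13.7},
    {"x":-111,"y":502.3,"z":84.9,"rx":4.5,"ry":57.2,"rz":13.7},
    {"x":-111,"y":502.3,"z":84.9,"rx":4.5,"ry":57.2,"rz":13.7},
    {"x":-111,"y":502.3,"z":84.9,"rx":4.5,"ry":57.2,"rz":13.7},
    {"x":-111,"y":502.3,"z":84.9,"rx":4.5,"ry":57.2,"rz":13.7},
    {"x":-111,"y":502.3,"z":84.9,"rx":4.5,"ry":57.2,"rz":13.7},
    {"x":-111,"y":502.3,"z":84.9,"rx":4.5,"ry":57.2,"rz":13.7},
    {"x":-111,"y":502.3,"z":84.9,"rx":4.5,"ry":57.2,"rz":13.7},
    {"x":-111,"y":502.3,"z":84.9,"rx":4.5,"ry":57.2,"rz":13.7},
    {"x":-111,"y":502.3,"z":84.9,"rx":4.5,"ry":57.2,"rz":13.7},
    {"x":-111,"y":502.3,"z":84.9,"rx":4.5,"ry":57.2,"rz":13.7},
    {"x":-111,"y":502.3,"z":84.9,"rx":4.5,"ry":57.2,"rz":13.7},
    {"x":-111,"y":502.3,"z":84.9,"rx":4.5,"ry":57.2,"rz":13.7},
    {"x":-111,"y":502.3,"z":84.9,"rx":4.5,"ry":57.2,"rz":13.7}
  ]
}}

```text
time: 9.8
tool_pos: [0.6142, 0.2823, 0.333]
tool_rot: [3.14, -0.211, 2.992]
contact_force: [0.1, -0.1, -0.7]
opening: 0.064
grip_force: 50.0
```

Run:
```python
from h import *
g=Rtool(-8.5,102); off=np.array([.0015,0,.0498]); h=np.array([.647,.2782,.1064])
w=np.radians(-8.5); n=np.array([-np.cos(w)*.5,-np.sin(w)*.5,.866])
s=observe(); print(s["time"],s["qpos"],s["tool_pos"],s["tool_rot"],s["opening"])
for q in (n*.09+[0,0,.1],n*.09,n*.03,n*.002): print(plan(h+q-g.apply(off),g))
p=read_camera("wrist"); tr=trace(p,"red_key")[0]["pixels"]; im=p["pixels"]; red=(im[...,2]>2.0*im[...,1].astype(float)+20)
m=tr&~red; m[240:]=0
# predicted key mask for slope 30 with the tool, compare
t,r=tool(); best=[]
for sl in np.arange(24,38,1.):
    Rk=R.from_euler('z',-8.5,degrees=True)*R.from_euler('y',90-sl,degrees=True)
    o=t+Rt(r).apply(off)-Rk.apply([0,0,.126]); k=keymask(p,o,Rk); best.append(((k&m).sum()/(k|m).sum(),sl))
print(sorted(best)[-3:])
```

```text
9.8 [ 0.284   0.7226  0.7855  0.0921  1.8236 -1.1223] [0.6142 0.2823 0.333 ] [ 3.1403 -0.2107  2.9918] 0.06395213077104424
(array([0.1188, 0.7729, 0.2838]), array([ 0.0916, -0.0694, -0.0819]))
(array([-20.7909,   0.6464,  98.0732]), array([ 0.0916, -0.0694, -0.0819]))
(array([-60.9924,   0.6326, 142.6117]), array([ 0.0916, -0.0694, -0.0819]))
(array([-79.7531,   0.6262, 163.3964]), array([ 0.0916, -0.0694, -0.0819]))
[(np.float64(0.8917054986020503), np.float64(31.0)), (np.float64(0.8986922085098545), np.float64(29.0)), (np.float64(0.9071068830442082), np.float64(30.0))]
```

Slope 30° is confirmed. I'm setting the key back now, slowly at the end.

Request:
{"name": "arm_command", "arguments": {
  "series": [
    {"x":-10,"y":0.6,"z":49,"rx":0,"ry":0,"rz":0},
    {"x":-20.8,"y":0.6,"z":98,"rx":0,"ry":0,"rz":0},
    {"x":-41,"y":0.6,"z":120.3,"rx":0,"ry":0,"rz":0},
    {"x":-61,"y":0.6,"z":142.6,"rx":0,"ry":0,"rz":0},
    {"x":-71,"y":0.6,"z":153.7,"rx":0,"ry":0,"rz":0},
    {"x":-77,"y":0.6,"z":160.4,"rx":0,"ry":0,"rz":0},
    {"x":-79.8,"y":0.6,"z":163.4,"rx":0,"ry":0,"rz":0},
    {"x":-79.8,"y":0.6,"z":163.4,"rx":0,"ry":0,"rz":0}
  ]
}}

```text
time: 10.7
tool_pos: [0.6569, 0.2779, 0.1566]
tool_rot: [3.141, -0.213, 2.994]
contact_force: [-3.0, -0.4, -1.3]
opening: 0.0638
grip_force: 50.0
```

Request:
{"name": "arm_command", "arguments": {
  "series": [
    {"x":0,"y":0,"z":0,"rx":0,"ry":0,"rz":0},
    {"x":0,"y":0,"z":0,"rx":0,"ry":0,"rz":0},
    {"x":0,"y":0,"z":0,"rx":0,"ry":0,"rz":0},
    {"x":0,"y":0,"z":0,"rx":0,"ry":0,"rz":0},
    {"x":0,"y":0,"z":-40,"rx":0,"ry":0,"rz":0},
    {"x":0,"y":0,"z":-90,"rx":0,"ry":0,"rz":0},
    {"x":0,"y":0,"z":-100,"rx":0,"ry":0,"rz":0},
    {"x":0,"y":0,"z":-100,"rx":0,"ry":0,"rz":0}
  ],
  "hand": 91
}}

```text
time: 11.5
tool_pos: [0.6791, 0.2746, 0.2566]
tool_rot: [3.138, -0.206, 2.994]
contact_force: [-0.4, 0.1, 0.1]
opening: 0.0909
grip_force: 0.0
```

```bash
cat >> h.py <<'E'
FL=R.from_euler('z',180,degrees=True)
E
python3 - <<'E'
from h import *
s=observe(); print(s["time"],s["qpos"],s["tool_pos"])
p=read_camera("wrist"); cv2.imwrite("pics/w4.png",p["pixels"])
t=read_camera("top")
for P in (p,t):
  for q in ["red_handle","red_shank","red_key","blue_key"]:
    print(q,[(np.array(d["point"]),round(d["confidence"],2)) for d in mark_of(P,q)][:3])
im=p["pixels"]; red=(im[...,2]>2.0*im[...,1].astype(float)+20); ys,xs=np.where(red[150:230,240:400]); print("red px",xs.min()+240,xs.max()+240,ys.min()+150,ys.max()+150, wproj(p,[[.647,.278,.107]]))
Rm=Rtool(-8.5,100)*FL; print(plan(np.array([.647,.278,.107])-Rm.apply([0,0,.147]),Rm))
E
```

```text
11.5 [ 0.2511  0.8881  0.6613  0.0844  1.78   -1.1615] [0.6791 0.2746 0.2566]
red_handle [(array([0.6495, 0.28  , 0.1052]), 0.77)]
red_shank [(array([0.6096, 0.2842, 0.0895]), 0.63), (array([0.5358, 0.2974, 0.0487]), 0.38)]
red_key [(array([0.5372, 0.2959, 0.049 ]), 0.79)]
blue_key [(array([0.5273, 0.1874, 0.0415]), 0.73)]
red_handle [(array([ 0.6046,  0.2276, -0.0008]), 0.27)]
red_shank []
red_key []
blue_key []
red px 278 354 184 216 [[313.2192 199.7829]]
(array([ 5.2171, -1.2508,  2.3986]), array([   3.3951,    0.0522, -179.9627]))
```

View pics/w4.png

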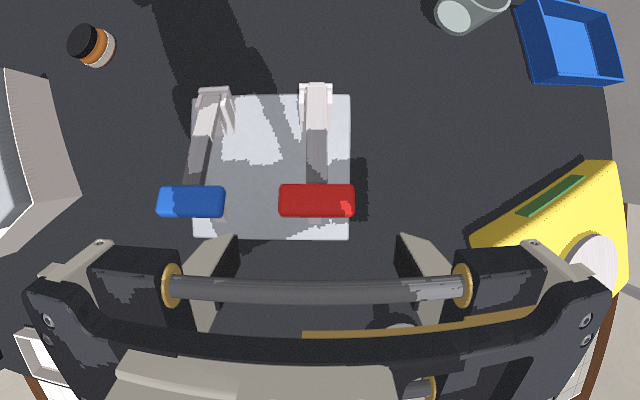

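The key sits back in its place: handle at (316,200), tip between the cheeks, blue key unmoved. Now I'll half-turn the hand by +180° about the tool z.

Request:
{"name": "arm_command", "arguments": {
  "series": [
    {"x":0,"y":0,"z":0,"rx":0,"ry":0,"rz":80},
    {"x":0,"y":0,"z":0,"rx":0,"ry":0,"rz":80},
    {"x":0,"y":0,"z":0,"rx":0,"ry":0,"rz":80},
    {"x":0,"y":0,"z":0,"rx":0,"ry":0,"rz":80},
    {"x":0,"y":0,"z":0,"rx":0,"ry":0,"rz":80},
    {"x":0,"y":0,"z":0,"rx":0,"ry":0,"rz":120},
    {"x":0,"y":0,"z":0,"rx":0,"ry":0,"rz":120},
    {"x":0,"y":0,"z":0,"rx":0,"ry":0,"rz":120},
    {"x":0,"y":0,"z":0,"rx":0,"ry":0,"rz":120},
    {"x":0,"y":0,"z":0,"rx":0,"ry":0,"rz":120},
    {"x":0,"y":0,"z":0,"rx":0,"ry":0,"rz":160},
    {"x":0,"y":0,"z":0,"rx":0,"ry":0,"rz":160},
    {"x":0,"y":0,"z":0,"rx":0,"ry":0,"rz":160},
    {"x":0,"y":0,"z":0,"rx":0,"ry":0,"rz":160},
    {"x":0,"y":0,"z":0,"rx":0,"ry":0,"rz":160},
    {"x":0,"y":0,"z":0,"rx":0,"ry":0,"rz":179},
    {"x":0,"y":0,"z":0,"rx":0,"ry":0,"rz":179},
    {"x":0,"y":0,"z":0,"rx":0,"ry":0,"rz":179},
    {"x":0,"y":0,"z":0,"rx":0,"ry":0,"rz":179},
    {"x":0,"y":0,"z":0,"rx":0,"ry":0,"rz":179}
  ]
}}

```text
time: 14.0
tool_pos: [0.6781, 0.2746, 0.2534]
tool_rot: [-3.112, 0.21, -0.01]
contact_force: [0.5, -0.2, -0.2]
opening: 0.0912
grip_force: 0.0
```

Run:
```python
from h import *
s=observe(); print(s["time"],s["qpos"],s["tool_pos"],s["contact_force"])
Rm=Rtool(-8.5,100)*FL
for b in (.06,0): print(plan(np.array([.648,.2793,.107])-Rm.apply([0,0,.047+b]),Rm))
```

```text
14.0 [0.2515 0.8908 0.6651 0.0845 1.78   1.8446] [0.6781 0.2746 0.2534] [ 0.5212 -0.1528 -0.1866]
(array([-2.9157, -0.5435, 42.615 ]), array([-0.1919,  2.1181,  7.7666]))
(array([ -0.7185,  -0.1932, 102.5738]), array([-0.1919,  2.1181,  7.7666]))
```

Request:
{"name": "arm_command", "arguments": {
  "series": [
    {"x":-3,"y":-0.5,"z":30,"rx":-0.2,"ry":2.1,"rz":7.8},
    {"x":-3,"y":-0.5,"z":42,"rx":-0.2,"ry":2.1,"rz":7.8},
    {"x":-3,"y":-0.5,"z":42,"rx":-0.2,"ry":2.1,"rz":7.8},
    {"x":-1.5,"y":-0.3,"z":80,"rx":-0.2,"ry":2.1,"rz":7.8},
    {"x":-0.7,"y":-0.2,"z":102.5,"rx":-0.2,"ry":2.1,"rz":7.8},
    {"x":-0.7,"y":-0.2,"z":102.5,"rx":-0.2,"ry":2.1,"rz":7.8},
    {"x":-0.7,"y":-0.2,"z":102.5,"rx":-0.2,"ry":2.1,"rz":7.8}
  ]
}}

```text
time: 14.7
tool_pos: [0.657, 0.2782, 0.1547]
tool_rot: [-3.14, 0.173, -0.142]
contact_force: [-0.4, 0.0, -0.4]
opening: 0.0907
grip_force: 0.0
```

Request:
{"name": "arm_command", "arguments": {
  "series": [
    {"x":0,"y":0,"z":0,"rx":0,"ry":0,"rz":0},
    {"x":0,"y":0,"z":0,"rx":0,"ry":0,"rz":0},
    {"x":0,"y":0,"z":0,"rx":0,"ry":0,"rz":0},
    {"x":0,"y":0,"z":0,"rx":0,"ry":0,"rz":0},
    {"x":0,"y":0,"z":0,"rx":0,"ry":0,"rz":0},
    {"x":0,"y":0,"z":0,"rx":0,"ry":0,"rz":0}
  ],
  "hand": 50,
  "squeeze": 58
}}

```text
time: 15.3
tool_pos: [0.6563, 0.2781, 0.1541]
tool_rot: [-3.14, 0.174, -0.143]
contact_force: [-0.3, -0.2, 2.7]
opening: 0.0639
grip_force: 58.0
```

Run:
```python
from h import *
s=observe(); print(s["time"],s["qpos"],s["tool_pos"],s["tool_rot"],s["contact_force"],s["opening"])
w=np.radians(-8.5); n=np.array([-np.cos(w)*.5,-np.sin(w)*.5,.866])
print(Rt(s["tool_rot"]).inv().apply(n)*90,Rt(s["tool_rot"]).inv().apply(n*.09+[0,0,.1])*1000)
```

```text
15.3 [0.2683 0.8831 0.9444 0.0708 1.4734 1.9693] [0.6563 0.2781 0.1541] [-3.1402  0.1739 -0.1426] [-0.2816 -0.1992  2.7282] 0.06388294878250225
[-57.8051  -0.3555 -68.9789] [ -75.1062   -0.4946 -167.4708]
```

Request:
{"name": "arm_command", "arguments": {
  "series": [
    {"x":-14,"y":0,"z":-17,"rx":0,"ry":0,"rz":0},
    {"x":-35,"y":0,"z":-42,"rx":0,"ry":0,"rz":0},
    {"x":-58,"y":0,"z":-69,"rx":0,"ry":0,"rz":0},
    {"x":-68,"y":0,"z":-118,"rx":0,"ry":0,"rz":0},
    {"x":-75,"y":0,"z":-167,"rx":0,"ry":0,"rz":0},
    {"x":-75,"y":0,"z":-167,"rx":0,"ry":0,"rz":0}
  ]
}}

```text
time: 15.9
tool_pos: [0.613, 0.2848, 0.3395]
tool_rot: [-3.134, 0.162, -0.141]
contact_force: [-0.4, -0.1, -1.5]
opening: 0.0639
grip_force: 58.0
```

Run:
```python
from h import *
s=observe(); print(s["time"],s["qpos"],s["tool_pos"],s["opening"])
Rm=Rtool(6,42)*FL
print(plan(np.array([.541,-.2328,.171+.14])-Rm.apply([0,0,.05]),Rm))
```

```text
15.9 [0.2936 0.6934 0.8168 0.0761 1.7745 2.0165] [0.613  0.2848 0.3395] 0.06386915438909432
(array([-34.7139, 531.6365,  -3.2875]), array([  4.4929,  56.9046, -14.08  ]))
```

Request:
{"name": "arm_command", "arguments": {
  "series": [
    {"x":-34.7,"y":531.6,"z":-3.3,"rx":4.5,"ry":56.9,"rz":-14.1},
    {"x":-34.7,"y":531.6,"z":-3.3,"rx":4.5,"ry":56.9,"rz":-14.1},
    {"x":-34.7,"y":531.6,"z":-3.3,"rx":4.5,"ry":56.9,"rz":-14.1},
    {"x":-34.7,"y":531.6,"z":-3.3,"rx":4.5,"ry":56.9,"rz":-14.1},
    {"x":-34.7,"y":531.6,"z":-3.3,"rx":4.5,"ry":56.9,"rz":-14.1},
    {"x":-34.7,"y":531.6,"z":-3.3,"rx":4.5,"ry":56.9,"rz":-14.1},
    {"x":-34.7,"y":531.6,"z":-3.3,"rx":4.5,"ry":56.9,"rz":-14.1},
    {"x":-34.7,"y":531.6,"z":-3.3,"rx":4.5,"ry":56.9,"rz":-14.1},
    {"x":-34.7,"y":531.6,"z":-3.3,"rx":4.5,"ry":56.9,"rz":-14.1},
    {"x":-34.7,"y":531.6,"z":-3.3,"rx":4.5,"ry":56.9,"rz":-14.1},
    {"x":-34.7,"y":531.6,"z":-3.3,"rx":4.5,"ry":56.9,"rz":-14.1},
    {"x":-34.7,"y":531.6,"z":-3.3,"rx":4.5,"ry":56.9,"rz":-14.1},
    {"x":-34.7,"y":531.6,"z":-3.3,"rx":4.5,"ry":56.9,"rz":-14.1},
    {"x":-34.7,"y":531.6,"z":-3.3,"rx":4.5,"ry":56.9,"rz":-14.1},
    {"x":-34.7,"y":531.6,"z":-3.3,"rx":4.5,"ry":56.9,"rz":-14.1},
    {"x":-34.7,"y":531.6,"z":-3.3,"rx":4.5,"ry":56.9,"rz":-14.1},
    {"x":-34.7,"y":531.6,"z":-3.3,"rx":4.5,"ry":56.9,"rz":-14.1},
    {"x":-34.7,"y":531.6,"z":-3.3,"rx":4.5,"ry":56.9,"rz":-14.1}
  ]
}}

```text
time: 17.7
tool_pos: [0.5031, -0.2357, 0.3397]
tool_rot: [3.137, -0.823, 0.11]
contact_force: [-0.4, 0.3, -1.1]
opening: 0.0633
grip_force: 58.0
```

Run:
```python
from h import *
s=observe(); print(s["time"],s["qpos"],s["tool_pos"],s["tool_rot"],s["opening"])
Rm=Rtool(6,42)*FL
print(plan(np.array([.541,-.2328,.311])-Rm.apply([0,0,.05]),Rm))
p=read_camera("wrist"); cv2.imwrite("pics/w5.png",p["pixels"])
for q in ["red_handle","red_shank","red_key","keyhole"]:
    print(q,[(np.array(d["point"]),round(d["confidence"],2)) for d in mark_of(p,q)][:2])
print(wproj(p,[[.5415,-.2328,.1],[.5415,-.2328,.185],[.5415,-.2328,.3]]))
```

```text
17.7 [-0.8628  0.1629  1.8705  0.9603  0.8286  0.0205] [ 0.5031 -0.2357  0.3397] [ 3.1375 -0.8234  0.11  ] 0.06330398778753106
(array([ 4.0512,  1.1202, -2.6141]), array([0.0116, 0.8208, 0.2067]))
red_handle [(array([ 0.5423, -0.2338,  0.3041]), 0.91), (array([ 0.8095,  0.0155, -0.0008]), 0.51)]
red_shank [(array([ 0.5301, -0.2319,  0.2658]), 0.57), (array([0.3222, 0.3764, 0.0073]), 0.55)]
red_key [(array([ 0.5238, -0.2304,  0.1768]), 0.67), (array([0.3522, 0.3023, 0.0089]), 0.62)]
keyhole [(array([ 0.5414, -0.2297,  0.0997]), 0.69)]
[[317.5171 314.2235]
 [318.0348 301.6638]
 [319.5022 265.1713]]
```

View pics/w5.png

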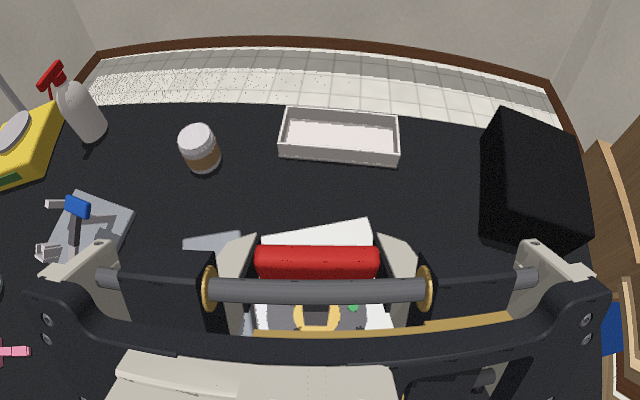

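The hand, now half turned, hides the blade in the wrist view: handle at (317,263), brass at (316,315). Joint 6 has plenty of room. I'll lower to about 20 mm above the mouth and check with the fixed cameras.

Run:
```python
from h import *
Rg=R.from_euler('xyz',[-3.1402,.1739,-.1426]); off=Rg.inv().apply(np.array([.6475,.2783,.1067])-[.6563,.2781,.1541]); off[1]=0; print(off)
s=observe(); print(s["tool_pos"],s["tool_rot"])
Rm=Rtool(6,42)*FL
print(plan(np.array([.5415,-.2323,.126+.120])-Rm.apply(off),Rm))
```

```text
[-0.0004  0.      0.0482]
[ 0.5029 -0.2366  0.3397] [ 3.1373 -0.8235  0.1088]
(array([-42.6668,  -0.4633,  43.98  ]), array([0.0709, 0.8148, 0.1594]))
```

Request:
{"name": "arm_command", "arguments": {
  "series": [
    {"x":-20,"y":-0.5,"z":20,"rx":0.1,"ry":0.8,"rz":0.2},
    {"x":-42.7,"y":-0.5,"z":44,"rx":0.1,"ry":0.8,"rz":0.2},
    {"x":-42.7,"y":-0.5,"z":44,"rx":0.1,"ry":0.8,"rz":0.2},
    {"x":-42.7,"y":-0.5,"z":44,"rx":0.1,"ry":0.8,"rz":0.2},
    {"x":-42.7,"y":-0.5,"z":44,"rx":0.1,"ry":0.8,"rz":0.2}
  ]
}}

```text
time: 18.45
tool_pos: [0.5065, -0.237, 0.2802]
tool_rot: [3.14, -0.839, 0.105]
contact_force: [-0.5, -0.5, -1.7]
opening: 0.0634
grip_force: 58.0
```

Run:
```python
from h import *
off=np.array([-.0004,0,.0482])
s=observe(); t,r=tool(); r=Rt(r); print(s["time"],s["qpos"],s["tool_pos"],"handle",t+r.apply(off),"b",np.degrees(np.arcsin(-r.as_matrix()[2,2])),"yaw",np.degrees(np.arctan2(*r.as_matrix()[[1,0],2])))
Rm=Rtool(6,42)*FL
print(plan(np.array([.5415,-.2323,.126+.120])-Rm.apply(off),Rm))
sc=read_camera("scene");to=read_camera("top")
for n,p in (("s",sc),("t",to)):
  for q in ["red_handle","red_shank","red_key","keyhole"]:
    print(n,q,[(np.array(d["point"]),round(d["confidence"],2)) for d in mark_of(p,q) if d["point"][1]<0][:2])
u=cv2.projectPoints(np.array([[.54,-.233,.17]]),sc["rvec"],sc["tvec"],sc["K"],None)[0].ravel().astype(int)
cv2.imwrite("pics/s6.png",cv2.resize(sc["pixels"][u[1]-50:u[1]+50,u[0]-60:u[0]+60],(720,600),interpolation=cv2.INTER_CUBIC)); print(u)
```

```text
18.45 [-0.8636  0.2515  1.9601  1.1384  0.7402 -0.2113] [ 0.5065 -0.237   0.2802] handle [ 0.542  -0.2334  0.2477] b 41.91189663523363 yaw 5.893401495331656
(array([-1.446 , -1.0272,  0.9045]), array([ 0.0793, -0.0881,  0.0007]))
s red_handle [(array([ 0.5435, -0.2342,  0.2468]), 0.8)]
s red_shank [(array([ 0.5401, -0.2386,  0.2087]), 0.59), (array([ 0.5472, -0.2272,  0.2478]), 0.26)]
s red_key [(array([ 0.5233, -0.2362,  0.1202]), 0.59)]
s keyhole [(array([ 0.5421, -0.2343,  0.1007]), 0.62)]
t red_handle [(array([ 0.5439, -0.2343,  0.2505]), 0.74), (array([ 0.5119, -0.1306,  0.1344]), 0.36)]
t red_shank [(array([ 0.5345, -0.2307,  0.2101]), 0.67)]
t red_key [(array([ 0.5268, -0.233 ,  0.1211]), 0.66)]
t keyhole [(array([ 0.54  , -0.2327,  0.0974]), 0.5), (array([ 0.5301, -0.2338,  0.1202]), 0.4)]
[263 179]
```

View pics/s6.png

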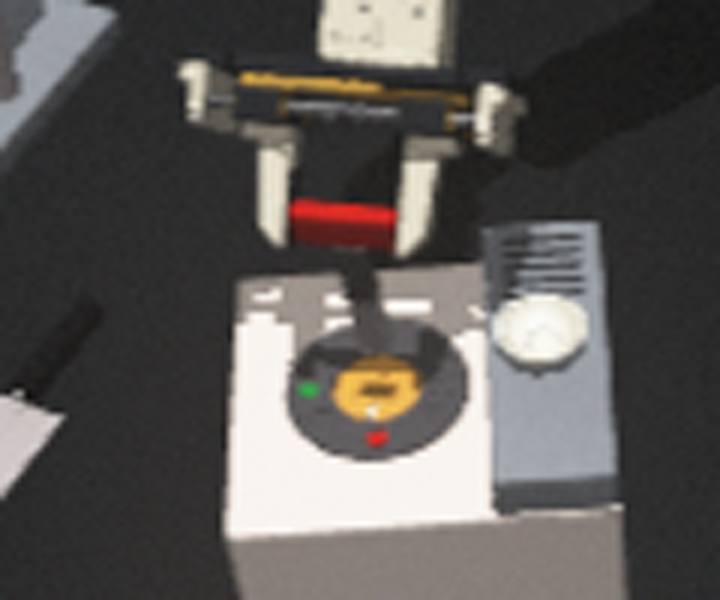

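Three camera estimates agree that the key leans about 8° in the hand, with the tip ~17 mm towards the robot from the handle. The picture fits that: handle at (343,222), blade end near (372,335), short of the brass at (377,388). I'll correct the tilt and look again.

Run:
```python
from h import *
Rk=Rkey(.139,0,5.9); hc=np.array([.543,-.234,.2485]); o=hc-Rk.apply([0,0,.126]); print(o)
print(movekey(o,Rk,[.5415,-.2325,.122],Rkey(0,0,6)))
```

```text
[ 0.5255 -0.234   0.1237]
(array([-7.8556, -1.927 ,  0.1492]), array([-0.4256,  7.948 , -0.7162]))
```

Request:
{"name": "arm_command", "arguments": {
  "series": [
    {"x":-7.9,"y":-1.9,"z":0.1,"rx":-0.4,"ry":7.9,"rz":-0.7},
    {"x":-7.9,"y":-1.9,"z":0.1,"rx":-0.4,"ry":7.9,"rz":-0.7},
    {"x":-7.9,"y":-1.9,"z":0.1,"rx":-0.4,"ry":7.9,"rz":-0.7},
    {"x":-7.9,"y":-1.9,"z":0.1,"rx":-0.4,"ry":7.9,"rz":-0.7}
  ]
}}

```text
time: 19.35
tool_pos: [0.5006, -0.2354, 0.2725]
tool_rot: [3.12, -0.974, 0.124]
contact_force: [-0.3, -0.4, -1.7]
opening: 0.0637
grip_force: 58.0
```

```bash
cat > chk.py <<'E'
from h import *
off=np.array([-.0004,0,.0482])
s=observe(); t,r=tool(); r=Rt(r); print(s["time"],s["qpos"],s["tool_pos"],s["contact_force"],"handle",t+r.apply(off),"b",np.degrees(np.arcsin(-r.as_matrix()[2,2])),"yaw",np.degrees(np.arctan2(*r.as_matrix()[[1,0],2])))
acc={}
for n in ("scene","top","scene","top"):
  p=read_camera(n)
  for q in ["red_handle","red_shank","red_key","keyhole"]:
    zr={"red_handle":(.12,.3),"red_shank":(.1,.25),"red_key":(.03,.15),"keyhole":(.09,.11)}[q]
    d=[np.array(d["point"]) for d in mark_of(p,q) if np.hypot(d["point"][0]-.54,d["point"][1]+.233)<.05 and zr[0]<d["point"][2]<zr[1]]
    if d: acc.setdefault(q,[]).append(d[0]); print(n,q,d[0])
print({k:np.mean(v,0) for k,v in acc.items()})
E
python3 chk.py
```

```text
19.35 [-0.9158  0.2765  2.0553  1.4224  0.7888 -0.5389] [ 0.5006 -0.2354  0.2725] [-0.3474 -0.3622 -1.7485] handle [ 0.5401 -0.2316  0.2451] b 34.18720824912819 yaw 5.555257000975997
scene red_handle [ 0.5391 -0.2291  0.2458]
scene red_shank [ 0.5424 -0.2348  0.2041]
scene red_key [ 0.5401 -0.234   0.1208]
scene keyhole [ 0.5441 -0.2345  0.0969]
top red_handle [ 0.5403 -0.2322  0.2489]
top red_shank [ 0.5392 -0.2274  0.2035]
top red_key [ 0.5418 -0.2301  0.1193]
top keyhole [ 0.5406 -0.2344  0.0985]
scene red_handle [ 0.5413 -0.23    0.2448]
scene red_shank [ 0.5459 -0.2328  0.2052]
scene red_key [ 0.5414 -0.2357  0.1194]
scene keyhole [ 0.5434 -0.2354  0.1001]
top red_handle [ 0.5404 -0.2339  0.2457]
top red_shank [ 0.5399 -0.2255  0.2035]
top red_key [ 0.5449 -0.2305  0.1183]
top keyhole [ 0.5379 -0.2349  0.0994]
{'red_handle': array([ 0.5403, -0.2313,  0.2463]), 'red_shank': array([ 0.5418, -0.2301,  0.2041]), 'red_key': array([ 0.5421, -0.2326,  0.1195]), 'keyhole': array([ 0.5415, -0.2348,  0.0987])}
```

Tip and keyhole now agree to within about 2 mm, and the key is upright. The slot's chamfer takes ±4 mm at the tip, so I'm descending and watching the force.

Request:
{"name": "arm_command", "arguments": {
  "series": [
    {"x":-4.2,"y":0,"z":2.8,"rx":0,"ry":0,"rz":0},
    {"x":-8.3,"y":0,"z":5.6,"rx":0,"ry":0,"rz":0},
    {"x":-12.4,"y":0,"z":8.4,"rx":0,"ry":0,"rz":0},
    {"x":-16.6,"y":0,"z":11.2,"rx":0,"ry":0,"rz":0},
    {"x":-20.7,"y":0,"z":14,"rx":0,"ry":0,"rz":0}
  ]
}}

```text
time: 20.85
tool_pos: [0.501, -0.2358, 0.248]
tool_rot: [3.117, -0.977, 0.126]
contact_force: [-5.0, 0.0, 27.4]
opening: 0.0635
grip_force: 58.0
```

Run:
```python
from h import *
s=observe(); t,r=tool(); M=Rt(r).as_matrix(); print(s["time"],t,s["contact_force"],s["torque"],s["qpos"]); print(M); print("down in tool",M.T@[0,0,-1])
```

```text
20.85 [ 0.501  -0.2358  0.248 ] [-4.9563  0.0419 27.4398] [ 0.3531 -2.4679  0.0754] [-0.9165  0.3253  2.0837  1.503   0.7822 -0.6517]
[[ 0.5551  0.1053  0.8251]
 [ 0.0702 -0.9943  0.0797]
 [ 0.8288  0.0137 -0.5593]]
down in tool [-0.8288 -0.0137  0.5593]
```

Request:
{"name": "arm_command", "arguments": {
  "series": [
    {"x":2.9,"y":0,"z":-2,"rx":0,"ry":-0.8,"rz":0},
    {"x":2.9,"y":0,"z":-2,"rx":0,"ry":-0.8,"rz":0},
    {"x":0,"y":0,"z":0,"rx":0,"ry":-0.8,"rz":0},
    {"x":-2.5,"y":0,"z":1.7,"rx":0,"ry":-0.8,"rz":0},
    {"x":-4.1,"y":-0.1,"z":2.8,"rx":0,"ry":-0.8,"rz":0}
  ]
}}

```text
time: 21.35
tool_pos: [0.5004, -0.2352, 0.2417]
tool_rot: [3.121, -0.961, 0.123]
contact_force: [-0.8, 0.5, -1.9]
opening: 0.0633
grip_force: 58.0
```

Request:
{"name": "arm_command", "arguments": {
  "series": [
    {"x":-4.1,"y":-0.1,"z":2.8,"rx":0,"ry":0,"rz":0},
    {"x":-8.3,"y":-0.1,"z":5.6,"rx":0,"ry":0,"rz":0},
    {"x":-8.3,"y":-0.1,"z":5.6,"rx":0,"ry":0,"rz":0}
  ]
}}

```text
time: 21.65
tool_pos: [0.5003, -0.2352, 0.2315]
tool_rot: [3.122, -0.96, 0.122]
contact_force: [-0.4, -0.6, -1.7]
opening: 0.0637
grip_force: 58.0
```

Request:
{"name": "arm_command", "arguments": {
  "series": [
    {"x":-4.1,"y":-0.1,"z":2.8,"rx":0,"ry":0,"rz":0},
    {"x":-8.3,"y":-0.2,"z":5.6,"rx":0,"ry":0,"rz":0},
    {"x":-12.4,"y":-0.3,"z":8.4,"rx":0,"ry":0,"rz":0},
    {"x":-16.6,"y":-0.3,"z":11.2,"rx":0,"ry":0,"rz":0},
    {"x":-20.7,"y":-0.3,"z":14,"rx":0,"ry":0,"rz":0}
  ]
}}

```text
time: 22.15
tool_pos: [0.5001, -0.2355, 0.2071]
tool_rot: [3.119, -0.961, 0.124]
contact_force: [-0.3, -0.3, -1.4]
opening: 0.0638
grip_force: 58.0
```

Request:
{"name": "arm_command", "arguments": {
  "series": [
    {"x":-2.1,"y":0,"z":1.4,"rx":0,"ry":0,"rz":0},
    {"x":-4.1,"y":-0.1,"z":2.8,"rx":0,"ry":0,"rz":0},
    {"x":-6.2,"y":-0.1,"z":4.2,"rx":0,"ry":0,"rz":0}
  ]
}}

```text
time: 22.45
tool_pos: [0.5001, -0.2356, 0.2001]
tool_rot: [3.119, -0.962, 0.124]
contact_force: [-1.4, 0.7, 9.8]
opening: 0.0638
grip_force: 58.0
```

```bash
python3 chk.py | tail -1
```

```text
{'red_handle': array([ 0.5398, -0.2308,  0.1741]), 'red_shank': array([ 0.5408, -0.23  ,  0.1316]), 'red_key': array([ 0.5404, -0.232 ,  0.0459]), 'keyhole': array([ 0.5431, -0.2344,  0.0987])}
```

The tip is on the floor: 10 N, z≈0.045. I'm releasing and backing off along the tool axis.

Request:
{"name": "arm_command", "arguments": {
  "series": [
    {"x":0,"y":0,"z":0,"rx":0,"ry":0,"rz":0},
    {"x":0,"y":0,"z":0,"rx":0,"ry":0,"rz":0},
    {"x":0,"y":0,"z":0,"rx":0,"ry":0,"rz":0},
    {"x":0,"y":0,"z":0,"rx":0,"ry":0,"rz":0},
    {"x":0,"y":0,"z":-30,"rx":0,"ry":0,"rz":0},
    {"x":10,"y":0,"z":-75,"rx":0,"ry":0,"rz":0},
    {"x":50,"y":0,"z":-95,"rx":0,"ry":0,"rz":0},
    {"x":95,"y":0,"z":-95,"rx":0,"ry":0,"rz":0},
    {"x":95,"y":0,"z":-95,"rx":0,"ry":0,"rz":0}
  ],
  "hand": 91
}}

```text
time: 24.35
tool_pos: [0.4785, -0.2373, 0.3383]
tool_rot: [3.104, -0.968, 0.137]
contact_force: [0.3, 0.4, 0.4]
opening: 0.0911
grip_force: 0.0
```

```bash
python3 chk.py | sed -n '1,4p;$p'
python3 - <<'E'
from h import *
a,b=read_camera("scene"),read_camera("wrist")
cv2.imwrite("pics/s7.png",np.hstack([cv2.resize(a["pixels"][140:250,205:335],(390,330),interpolation=cv2.INTER_CUBIC),cv2.resize(b["pixels"],(400,250))[:, :] if 0 else cv2.copyMakeBorder(cv2.resize(b["pixels"],(400,250)),0,80,0,0,cv2.BORDER_CONSTANT)]))
E
```

```text
24.35 [-0.9631  0.1382  1.9986  1.2224  0.8665 -0.2992] [ 0.4785 -0.2373  0.3383] [0.278  0.382  0.3691] handle [ 0.5178 -0.2337  0.3106] b 34.53029322611823 yaw 5.212383777755934
scene red_handle [ 0.5409 -0.2292  0.1707]
scene red_shank [ 0.5417 -0.2355  0.1319]
scene red_key [ 0.539  -0.233   0.0474]
{'red_handle': array([ 0.5402, -0.2326,  0.1744]), 'red_shank': array([ 0.5392, -0.2308,  0.1314]), 'red_key': array([ 0.5401, -0.233 ,  0.0455]), 'keyhole': array([ 0.5415, -0.2336,  0.0993])}
```

View pics/s7.png

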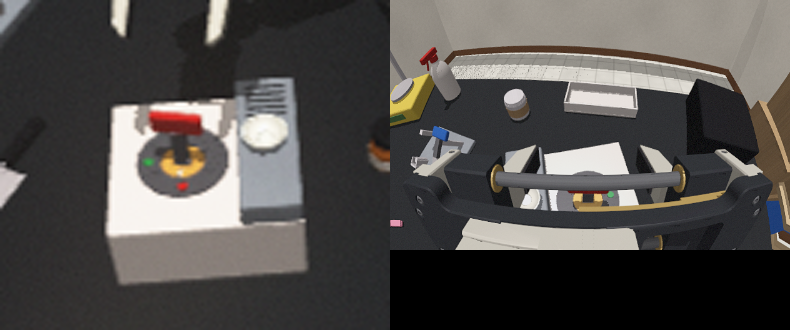

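The key stands home in the lock, released, and the hand is clear. Next I'll take the handle from straight above.

Run:
```python
from h import *
Rm=Rtool(6,90)*FL; print(plan([.5406,-.2327,.305],Rm))
```

```text
(array([14.2547,  2.8628, 68.3012]), array([  0.6551, -55.0841,   0.4168]))
```

Request:
{"name": "arm_command", "arguments": {
  "series": [
    {"x":14.3,"y":2.9,"z":68.3,"rx":0.7,"ry":-55.1,"rz":0.4},
    {"x":14.3,"y":2.9,"z":68.3,"rx":0.7,"ry":-55.1,"rz":0.4},
    {"x":14.3,"y":2.9,"z":68.3,"rx":0.7,"ry":-55.1,"rz":0.4},
    {"x":14.3,"y":2.9,"z":68.3,"rx":0.7,"ry":-55.1,"rz":0.4},
    {"x":14.3,"y":2.9,"z":68.3,"rx":0.7,"ry":-55.1,"rz":0.4},
    {"x":14.3,"y":2.9,"z":68.3,"rx":0.7,"ry":-55.1,"rz":0.4},
    {"x":14.3,"y":2.9,"z":68.3,"rx":0.7,"ry":-55.1,"rz":0.4},
    {"x":14.3,"y":2.9,"z":68.3,"rx":0.7,"ry":-55.1,"rz":0.4},
    {"x":14.3,"y":2.9,"z":68.3,"rx":0.7,"ry":-55.1,"rz":0.4},
    {"x":14.3,"y":2.9,"z":68.3,"rx":0.7,"ry":-55.1,"rz":0.4},
    {"x":14.3,"y":2.9,"z":68.3,"rx":0.7,"ry":-55.1,"rz":0.4}
  ]
}}

```text
time: 26.55
tool_pos: [0.5398, -0.233, 0.3051]
tool_rot: [-3.141, -0.001, 0.104]
contact_force: [-0.3, 0.1, -0.0]
opening: 0.0912
grip_force: 0.0
```

Run:
```python
from h import *
s=observe(); print(s["time"],s["qpos"],s["tool_pos"],s["tool_rot"])
p=read_camera("wrist"); im=p["pixels"]
red=((im[...,2]>2.0*im[...,1].astype(float)+20)&(im[...,2]>60)).astype(np.uint8)
n,l,st,ce=cv2.connectedComponentsWithStats(red); 
for k in np.argsort(-st[1:,4])[:3]+1:
    m=l==k; r=cv2.minAreaRect(np.argwhere(m)[:,::-1].astype(np.float32)); b=wback(p,cv2.boxPoints(r),.185); print(st[k,4],r,b.mean(0),b)
print([(d["point"],d["confidence"]) for d in mark_of(p,"red_handle")][:2], wproj(p,[[.5406,-.2327,.185]]))
Rm=Rtool(6,90)*FL; print(plan([.5406,-.2327,.221],Rm))
```

```text
26.55 [-0.5384  0.4497  1.3213  0.0016  1.3701  0.9276] [ 0.5398 -0.233   0.3051] [-3.1406 -0.0013  0.1044]
2020 ((316.0, 208.0), (24.0, 84.0), 90.0) [ 0.5461 -0.2312  0.185 ] [[ 0.5523 -0.1998  0.185 ]
 [ 0.5586 -0.2606  0.185 ]
 [ 0.54   -0.2634  0.185 ]
 [ 0.5335 -0.201   0.185 ]]
116 ((306.5, 142.5), (11.0, 11.0), 90.0) [ 0.5934 -0.2197  0.185 ] [[ 0.5969 -0.2155  0.185 ]
 [ 0.5976 -0.2231  0.185 ]
 [ 0.5899 -0.2239  0.185 ]
 [ 0.5892 -0.2163  0.185 ]]
[([0.5418, -0.2336, 0.1697], 0.97), ([0.3036, 0.4195, 0.0064], 0.59)] [[317.2244 215.4076]]
(array([ 0.5655, -0.2559, 84.3629]), array([-0.0326, -0.0594, -0.0225]))
```

Request:
{"name": "arm_command", "arguments": {
  "series": [
    {"x":0.7,"y":-0.2,"z":40,"rx":0,"ry":0,"rz":0},
    {"x":0.7,"y":-0.2,"z":70,"rx":0,"ry":0,"rz":0},
    {"x":0.7,"y":-0.2,"z":84,"rx":0,"ry":0,"rz":0},
    {"x":0.7,"y":-0.2,"z":84,"rx":0,"ry":0,"rz":0}
  ]
}}

```text
time: 27.05
tool_pos: [0.54, -0.2321, 0.2189]
tool_rot: [-3.138, 0.003, 0.105]
contact_force: [0.5, 1.0, 0.3]
opening: 0.091
grip_force: 0.0
```

Request:
{"name": "arm_command", "arguments": {
  "series": [
    {"x":0,"y":0,"z":0,"rx":0,"ry":0,"rz":0},
    {"x":0,"y":0,"z":0,"rx":0,"ry":0,"rz":0},
    {"x":0,"y":0,"z":0,"rx":0,"ry":0,"rz":0},
    {"x":0,"y":0,"z":0,"rx":0,"ry":0,"rz":0},
    {"x":0,"y":0,"z":0,"rx":0,"ry":0,"rz":0},
    {"x":0,"y":0,"z":0,"rx":0,"ry":0,"rz":0}
  ],
  "hand": 50,
  "squeeze": 40
}}

```text
time: 27.65
tool_pos: [0.5416, -0.2326, 0.2219]
tool_rot: [3.141, -0.001, 0.105]
contact_force: [-1.2, 0.3, 4.8]
opening: 0.0636
grip_force: 40.0
```

Request:
{"name": "arm_command", "arguments": {
  "series": [
    {"x":0,"y":0,"z":0,"rx":0,"ry":0,"rz":5},
    {"x":0,"y":0,"z":0,"rx":0,"ry":0,"rz":10},
    {"x":0,"y":0,"z":0,"rx":0,"ry":0,"rz":15},
    {"x":0,"y":0,"z":0,"rx":0,"ry":0,"rz":20},
    {"x":0,"y":0,"z":0,"rx":0,"ry":0,"rz":20}
  ]
}}

```text
time: 28.15
tool_pos: [0.5412, -0.2324, 0.2219]
tool_rot: [3.142, -0.0, -0.246]
contact_force: [-1.7, 0.6, 6.8]
opening: 0.064
grip_force: 40.0
```

Run:
```python
from h import *
s=observe(); print(s["time"],s["qpos"],s["tool_pos"],s["tool_rot"],s["contact_force"],s["torque"],s["opening"])
```

```text
28.15 [-0.5357  0.5189  1.444  -0.      1.1787  1.2809] [ 0.5412 -0.2324  0.2219] [ 3.1415 -0.     -0.2458] [-1.6889  0.6461  6.8062] [-0.0038  0.5558  0.093 ] 0.06404641495114337
```

Request:
{"name": "arm_command", "arguments": {
  "series": [
    {"x":0,"y":0,"z":0,"rx":0,"ry":0,"rz":6},
    {"x":0,"y":0,"z":0,"rx":0,"ry":0,"rz":12},
    {"x":0,"y":0,"z":0,"rx":0,"ry":0,"rz":18},
    {"x":0,"y":0,"z":0,"rx":0,"ry":0,"rz":24},
    {"x":0,"y":0,"z":0,"rx":0,"ry":0,"rz":30},
    {"x":0,"y":0,"z":0,"rx":0,"ry":0,"rz":36},
    {"x":0,"y":0,"z":0,"rx":0,"ry":0,"rz":42},
    {"x":0,"y":0,"z":0,"rx":0,"ry":0,"rz":48},
    {"x":0,"y":0,"z":0,"rx":0,"ry":0,"rz":54},
    {"x":0,"y":0,"z":0,"rx":0,"ry":0,"rz":58},
    {"x":0,"y":0,"z":0,"rx":0,"ry":0,"rz":58},
    {"x":0,"y":0,"z":0,"rx":0,"ry":0,"rz":58}
  ]
}}

```text
time: 29.35
tool_pos: [0.5409, -0.2324, 0.2219]
tool_rot: [3.141, 0.0, -1.256]
contact_force: [-3.2, 0.5, 6.6]
opening: 0.0633
grip_force: 40.0
```

Run:
```python
from h import *
s=observe(); print(s["time"],s["qpos"],s["tool_pos"],s["tool_rot"],s["contact_force"],s["torque"],s["opening"])
```

```text
29.35 [-0.5358  0.5187  1.4443 -0.0003  1.1793  2.2909] [ 0.5409 -0.2324  0.2219] [ 3.1409  0.0004 -1.2559] [-3.1894  0.5469  6.5765] [0.0679 0.8949 0.0196] 0.06330694177796298
```

Request:
{"name": "arm_command", "arguments": {
  "series": [
    {"x":0,"y":0,"z":0,"rx":0,"ry":0,"rz":2},
    {"x":0,"y":0,"z":0,"rx":0,"ry":0,"rz":4},
    {"x":0,"y":0,"z":0,"rx":0,"ry":0,"rz":4},
    {"x":0,"y":0,"z":0,"rx":0,"ry":0,"rz":4}
  ]
}}

```text
time: 29.75
tool_pos: [0.5409, -0.2324, 0.2219]
tool_rot: [3.141, 0.0, -1.325]
contact_force: [-3.0, 1.3, 7.6]
opening: 0.0637
grip_force: 40.0
```

Run:
```python
from h import *
s=observe(); print(s["qpos"][5],s["tool_rot"],s["contact_force"],s["torque"],s["opening"],s["joint_efforts"])
```

```text
2.3605375873018177 [ 3.1408  0.0003 -1.3254] [-2.9696  1.276   7.6308] [0.1081 0.8767 0.0763] 0.0637280651091328 [  0.1905 -47.1052 -22.5836   0.4084  -1.1365   0.1626]
```

Request:
{"name": "arm_command", "arguments": {
  "series": [
    {"x":0,"y":0,"z":0,"rx":0,"ry":0,"rz":0},
    {"x":0,"y":0,"z":0,"rx":0,"ry":0,"rz":0},
    {"x":0,"y":0,"z":0,"rx":0,"ry":0,"rz":0},
    {"x":0,"y":0,"z":0,"rx":0,"ry":0,"rz":0},
    {"x":0,"y":0,"z":-40,"rx":0,"ry":0,"rz":0},
    {"x":0,"y":0,"z":-80,"rx":0,"ry":0,"rz":0},
    {"x":-60,"y":0,"z":-110,"rx":0,"ry":0,"rz":0},
    {"x":-60,"y":0,"z":-110,"rx":0,"ry":0,"rz":0}
  ],
  "hand": 91
}}

```text
time: 30.55
tool_pos: [0.5267, -0.1723, 0.3339]
tool_rot: [-3.138, -0.001, -1.325]
contact_force: [0.3, 0.1, 0.6]
opening: 0.091
grip_force: 0.0
```

```bash
python3 chk.py | sed -n '1p;$p'
python3 - <<'E'
from h import *
a,b=read_camera("scene"),read_camera("wrist")
f=lambda P,r0,r1,c0,c1:cv2.resize(P["pixels"][r0:r1,c0:c1],(390,330),interpolation=cv2.INTER_CUBIC)
cv2.imwrite("pics/s8.png",np.hstack([f(a,150,216,225,303),cv2.resize(b["pixels"],(400,330))]))
E
```

```text
30.55 [-0.4551  0.3666  1.3712  0.0014  1.4005  2.4405] [ 0.5267 -0.1723  0.3339] [0.2864 0.1408 0.6456] handle [ 0.5268 -0.1719  0.2857] b 89.7980937124844 yaw -3.3817378539769853
{'red_handle': array([ 0.5426, -0.2301,  0.1734]), 'red_shank': array([ 0.5446, -0.2337,  0.1324]), 'red_key': array([ 0.5385, -0.2327,  0.0459]), 'keyhole': array([ 0.5456, -0.2347,  0.1018])}
```

View pics/s8.png

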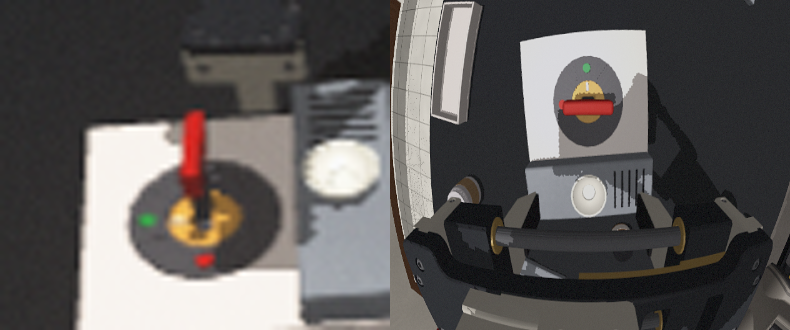

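The pointer, at (587,85) in the right-hand view, is in line with the green mark at (586,68). The key stands home and the hand is clear.

```bash
python3 -c "
from cell import *
print(hand_in())"
```

```text
the job is handed in; nothing more can be done
None
```

The red key stands home in the lock, let go of, with the barrel turned to the green mark and the blue key still in the rest; the job was handed in at about 31 s of the 64 s and returned no verdict. I had to put the key back in the rest once and regrasp it, because the wrist had reached its joint limit.

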